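Charge the deburring jar through the swing funnel

TASK

Stand the tin jar in the V of the filling stand and turn the eccentric knob clockwise until its lobe bears firmly on the jar, so that the jar is clamped upright against the V, and gather all the white ceramic tumbling chunks lying on the bench into the tin scoop. Then swing the funnel over the clamped jar as far as it goes and tip the scoop over the funnel so that every chunk ends up in the jar. Finally lay the scoop down flat on the bench and swing the funnel back to its parking place, leaving the jar clamped and the other things on the bench where they are.

Things in the scene. Friction and masses are not known exactly. Their poses are not given: they have to be found in the camera images.
- stand: the fixed filling stand: a grey plate 10 mm thick, reaching from -50 to +100 mm in its x and -115 to +150 mm in its y. Origin on the bench under the jar's place. Two dark fence walls, 25 mm above the plate, form a V on the +y side of the jar's place; the eccentric knob's axis is at (8.7, -67) mm, the swing arm's hinge post at (70, 120) mm
- nest (a point): the jar's place on the stand, on the plate's top (10 mm above the bench), axes as the stand's: a jar whose foot touches both walls of the V has its axis here, within about 2 mm
- lobe: the eccentric: a steel roller disc of radius 34 mm, 22 mm thick (from 12 to 34 mm above the bench), carried by the knob with its centre (x, y of this origin, which is on its underside) 10 mm off the knob's axis; it also spins freely about its own centre. Its far side is the lobe that bears on the jar's foot when it is turned towards the V
- knob_grip (a point): on the knob's vertical axis, 57 mm above the bench, where to grip: a black bar 52 mm long (along this point's x axis), 12 mm thick (y), its top 70 mm above the bench, right above the eccentric disc; it turns with the knob
- knob (a joint): angle of the knob, rad; 0 = lobe turned away, grows clockwise seen from above, end stop 2.3; at 0.6 or less the jar's place is free by 8 mm or more. Friction 0.25 N m, stays where left. The lobe meets a jar standing home at about 1.5 (one short of the V earlier, and slides it home); then turning gets steadily heavier; about 0.5 N m, at 1.65 to 1.8, clamps it well, and it stays clamped when let go
- swing (a joint): angle of the funnel's swing arm about its vertical post, rad; 0 = parked beside the stand, grows anticlockwise seen from above, end stop at 1.6 = funnel exactly over the jar's place. Light friction (0.12 N m), stays where left
- swing_grip (a point): grip point on an upright steel pin (14 mm diameter, top 205 mm above the bench) on the swing arm, 55 mm from the arm's vertical hinge axis; this point is on the pin's axis, 187 mm above the bench; the pin travels on a circle about the post
- funnel (a point): aluminium funnel on the swing arm, 139 mm from the hinge axis: spout 43 mm inside diameter, mouth 136 mm outside diameter, 73 mm high, wall 3 mm, cone walls about 54 degrees steep; origin at the centre of the spout's lower end, 90 mm above the bench; rim at 163 mm above the bench, 6 mm between spout and the rim of a jar in its place
- jar: round open tin jar, 74 mm high, with a solid round foot 56 mm in diameter and 12 mm thick; above the foot it measures 53 mm outside and 47 mm inside diameter; 0.16 kg; origin at the centre of its underside, z up; starts empty, upright on the bench
- scoop: tin scoop with a flat floor 80 (x) x 60 (y) mm, 3 mm thick, walls 30 mm high at the two sides and the back; its open mouth is at -x, its wooden handle at +x; origin at the centre of the floor's underside; 0.16 kg. Chunks begin to slide out at about 30 to 36 degrees of nose-down tilt; it stands flat by itself
- scoop_grip (a point): on the scoop's handle, 90 mm in +x and 33 mm above the scoop's origin; the handle is a bar along x from 39 to 131 mm, 14 mm wide, from 24 to 42 mm above the scoop's underside
- scoop_mouth (a point): middle of the front edge of the scoop's floor, 40 mm in -x and 3 mm above the scoop's origin
- chunk0: white ceramic tumbling chunk, a six-sided prism 15 mm across the flats (17 mm across the corners), 14 mm high, 12 g; origin at the centre of one end face, z along the prism's axis. Three to five of the six chunks are present
- chunk1: white ceramic tumbling chunk, a six-sided prism 15 mm across the flats (17 mm across the corners), 14 mm high, 12 g; origin at the centre of one end face, z along the prism's axis. Three to five of the six chunks are present
- chunk2: white ceramic tumbling chunk, a six-sided prism 15 mm across the flats (17 mm across the corners), 14 mm high, 12 g; origin at the centre of one end face, z along the prism's axis. Three to five of the six chunks are present
- chunk3: white ceramic tumbling chunk, a six-sided prism 15 mm across the flats (17 mm across the corners), 14 mm high, 12 g; origin at the centre of one end face, z along the prism's axis. Three to five of the six chunks are present
- chunk4: white ceramic tumbling chunk, a six-sided prism 15 mm across the flats (17 mm across the corners), 14 mm high, 12 g; origin at the centre of one end face, z along the prism's axis. Three to five of the six chunks are present
- chunk5: white ceramic tumbling chunk, a six-sided prism 15 mm across the flats (17 mm across the corners), 14 mm high, 12 g; origin at the centre of one end face, z along the prism's axis. Three to five of the six chunks are present
- can: bystander: closed plain metal can, 66 mm diameter, 100 mm high; leave alone
- form: bystander: dark turned wooden form, 80 mm diameter, 115 mm high; leave alone
- mallet: bystander: hammer lying on the bench; leave alone

How it is judged:
On the way, in this order (a step that is already met when the one before it is completed fails the run):
1. the jar stands clamped in the V by the lobe, and all chunks lie in the level scoop (horizontal distance between jar and nest below 0.005 m and angle between jar's own z axis and vertical below 0.06 rad and height (world z) of jar below 0.016 m and contact force between lobe and jar above 2 N and x of chunk0 in the frame of scoop between -0.042 and 0.04 m and y of chunk0 in the frame of scoop between -0.03 and 0.03 m and z of chunk0 in the frame of scoop between -0.002 and 0.04 m and x of chunk1 in the frame of scoop between -0.042 and 0.04 m and y of chunk1 in the frame of scoop between -0.03 and 0.03 m and z of chunk1 in the frame of scoop between -0.002 and 0.04 m and x of chunk2 in the frame of scoop between -0.042 and 0.04 m and y of chunk2 in the frame of scoop between -0.03 and 0.03 m and z of chunk2 in the frame of scoop between -0.002 and 0.04 m and x of chunk3 in the frame of scoop between -0.042 and 0.04 m and y of chunk3 in the frame of scoop between -0.03 and 0.03 m and z of chunk3 in the frame of scoop between -0.002 and 0.04 m and x of chunk4 in the frame of scoop between -0.042 and 0.04 m and y of chunk4 in the frame of scoop between -0.03 and 0.03 m and z of chunk4 in the frame of scoop between -0.002 and 0.04 m and x of chunk5 in the frame of scoop between -0.042 and 0.04 m and y of chunk5 in the frame of scoop between -0.03 and 0.03 m and z of chunk5 in the frame of scoop between -0.002 and 0.04 m and angle between scoop's own z axis and vertical below 0.2 rad), for 0.2 s.
2. the scoop is tipped over the funnel, which stands over the clamped jar (horizontal distance between jar and nest below 0.005 m and angle between jar's own z axis and vertical below 0.06 rad and height (world z) of jar below 0.016 m and contact force between lobe and jar above 2 N and value of joint swing above 1.5 rad and angle between scoop's own z axis and vertical above 0.5 rad and height (world z) of scoop_mouth above 0.15 m and horizontal distance between scoop_mouth and funnel below 0.075 m), for 0.1 s.
3. all chunks are in the clamped jar (horizontal distance between each of chunk0, chunk1, chunk2, chunk3, chunk4, chunk5 and jar below 0.027 m and z of chunk0 in the frame of jar between -0.002 and 0.07 m and z of chunk1 in the frame of jar between -0.002 and 0.07 m and z of chunk2 in the frame of jar between -0.002 and 0.07 m and z of chunk3 in the frame of jar between -0.002 and 0.07 m and z of chunk4 in the frame of jar between -0.002 and 0.07 m and z of chunk5 in the frame of jar between -0.002 and 0.07 m and horizontal distance between jar and nest below 0.005 m and angle between jar's own z axis and vertical below 0.06 rad and height (world z) of jar below 0.016 m and contact force between lobe and jar above 2 N), for 0.2 s.
At the end, for the whole second after the job is handed in: every chunk present is inside the jar; the jar stands upright within 5 mm of its place in the V with the lobe pressing on it (over 2 N); the funnel is swung back (joint below 0.3); the scoop lies flat and still on the bench (all of step 3 and value of joint swing below 0.3 rad and angle between scoop's own z axis and vertical below 0.08 rad and height (world z) of scoop below 0.008 m and linear speed of each of scoop, jar below 0.02 m/s); the robot touches nothing.
It fails at once if a bystander (can, wooden form, hammer) is pushed more than 30 mm (distance of any of can, form, mallet from where it was at the start of the episode above 0.03 m).
Of chunk0, chunk1, chunk2, chunk3, chunk4, chunk5 only 3 to 5 are there at a start; the rules pass over those that are not, and their reading is None.
At some moment in a run one of chunk0, chunk1, chunk2, chunk3, chunk4, chunk5 may be knocked a few centimetres aside while the robot is not near it.
It also fails if it takes over 208 s, if anything falls off the work surface, if the arm or the gripper's body presses on something with over 40 N, if the wrist force passes 120 N, or if a joint passes its speed limit or range.

ROBOT

A 6-joint arm with a two-finger parallel gripper is mounted at the origin on the work surface. World frame = base frame: x ahead of the robot, y to its left, z up, the work surface at z = 0. Lengths are in m, angles in rad, forces in N, time in s.
With the tool pointing down it reaches from about 0.325 to 0.925 m from the base axis. Payload 3.1 kg.
Tool frame: the origin (TCP) lies midway between the tips of the shut fingers; the grasp point (between the pads) lies 19 mm behind it; z points along the fingers, y is the line along which they close (so a half turn about z gives the same grasp; the last joint's range is limited). The gripper opens to 85 mm and grips with 20 to 120 N. Pads are 22 mm wide; open, the fingers measure 114 mm over their backs; the gripper's body (76 mm by 85 mm) begins 54 mm behind the grasp point. The pads swing forward as they close: fully open they stand 13 mm farther back than shut.
Start: joints at [1.15, 0.217, 1.613, -0, 1.311, -0.112], TCP at [0.19, 0.595, 0.21] pointing down, gripper open.
Joint ranges: [-2.75, 2.75], [-0.78, 2.1], [0.31, 2.55], [-1.13, 4.27], [0.13, 2.63], [-2.58, 2.58]. Speed limits (rad/s): [2.79, 2.79, 3.14, 3.14, 3.14, 3.14].

INTERFACE

Orientations are given as a unit quaternion [w, x, y, z].
In Python, from station import * gives the robot as it stands.
- The arm moves only by the tool carry_out, never from a script. Its argument "motion" is a list of rows, each a list of 3 entries, a list of its own where there are three numbers: the shift along the world's x, y, z in cm, then the turn, a rotation vector about the world's x, y, z in rad, then the closure in counts, from 0 (fully open) to 255 (shut). A call has 1 to 10 rows; each row is the pose to reach, as a shift and turn from the pose commanded when the call began; what a row does not reach only later rows make up. A row lasts 1/10 s, in which the tool goes at most 50 mm and 8.59 degrees, less where a joint would pass 70% of its speed; a pose out of reach is approached as far as the arm can. A call with a gripper value outside its range is refused whole. The fingers move at their own pace and stop on an object; the grip force is fixed at half the most. Time passes only in rows, so rows that repeat a pose let the fingers close. It gives the time, the measured TCP pose, the force, the opening and the grip force at its end, in the units of the state.
- get_obs(): the state, without advancing time (a new reading comes with each control period).
- read_camera(name): name is "scene" or "top" or "wrist"; returns the picture (384x512x3 uint8, blue, green, red); there is no depth.
- get_calibration(name): a dict with "intrinsics" (3x3 intrinsics, pixels), "cam_to_world" (4x4, takes a point from camera to world coordinates). Camera axes: x right, y up, looking along -z (the intrinsics and any distortion apply to the point x, -y, -z); pixel columns grow to the right and rows downward; lengths in m; the calibration is good to about 2 mm. A picture is of the moment at which its call begins: read the wrist's pose just before it. get_calibration takes no time and is no camera call; for the wrist camera it gives the pose at the moment of the call.
- finish_job(): hands the job in; it is judged then, once.
The state is a dict: "time_s": time; "joints": joint angles; "joint_velocities": joint speeds; "tau": joint torques, N m; "tool_pos": TCP position; "orientation": TCP orientation; "wrist_force": force on the tool from outside, world axes, zero at the start; "moment": the same for the moment, N m; "width": finger opening in m; "grip_force": force on a finger pad.
Only numpy, scipy, OpenCV 4.12 (cv2) and the standard library are available. Lean on these libraries where they do the work, as an engineer would, in place of code of your own. Each camera call takes 0.05 s, during which the arm holds its last target. There are 200 camera calls.

## Working session

There is one attempt and no reset: what is moved stays moved. The work goes in short steps, Python scripts to look and compute and a tool call to move; the robot and the scene stay as the last step left them, time stands still between calls to the robot, and variables do not carry over. Pictures are saved under pics/ and viewed, at most 14 in all, crops included, and the job is handed in when it is done.

Besides the shell and the picture viewer there is one more tool, called after "Call:" as name(argument=value, ...), one argument or row to a line, values as JSON. carry_out: Moves the arm, as the interface text tells. Its arguments: {"type":"object","properties":{"motion":{"type":"array","items":{"type":"array"}}},"required":["motion"]}

```bash
ls; mkdir -p pics; cat > h.py <<'E'
from station import *
import numpy as np, cv2
def snap(cam,fn):
    im=read_camera(cam); cv2.imwrite(f'pics/{fn}.png',im); return im
def ray(cal,u,v):
    K=np.array(cal['intrinsics']);T=np.array(cal['cam_to_world'])
    d=np.linalg.inv(K)@[u,v,1]; d=np.array([d[0],-d[1],-d[2]])
    return T[:3,3],T[:3,:3]@d
def pt(cal,u,v,z):
    o,d=ray(cal,u,v); return o+d*(z-o[2])/d[2]
def proj(cal,p):
    K=np.array(cal['intrinsics']);T=np.array(cal['cam_to_world'])
    c=T[:3,:3].T@(np.array(p)-T[:3,3]); q=K@[c[0],-c[1],-c[2]]; return q[:2]/q[2]
E
python3 - <<'E'
from h import *
print(get_obs())
for c in('top','scene'):
    snap(c,c+'0'); k=get_calibration(c); print({a:(np.round(b,3).tolist() if hasattr(b,'__len__') else b) for a,b in k.items()})
snap('wrist','wrist0')
E
```

```text
pics
{'time_s': 0.0, 'joints': array([ 1.14983389e+00,  2.17744476e-01,  1.61498445e+00, -1.50168959e-05,
        1.31128787e+00, -1.12210479e-01]), 'joint_velocities': array([-1.29972598e-03, -5.71090961e-04, -3.09749708e-04,  6.42820328e-04,
       -8.70245540e-05, -7.27318534e-04]), 'tau': array([ 1.17245756e-03, -3.96843302e+01, -3.03855157e+01,  4.49902569e-07,
        9.58409335e-03,  3.93153563e-07]), 'tool_pos': array([0.18954244, 0.59463214, 0.20854807]), 'orientation': array([-3.12309115e-04,  1.53761501e-01,  9.88107247e-01, -1.17116504e-03]), 'wrist_force': array([-0.4522985 , -0.2956884 ,  0.76981573]), 'moment': array([-0.05826525,  0.02079703, -0.01250532]), 'grip_force': 0.0, 'width': 0.08511014441665932}
{'intrinsics': [[485.559, 0.0, 260.024], [0.0, 485.559, 199.021], [0.0, 0.0, 1.0]], 'cam_to_world': [[-0.023, 0.991, -0.134, 0.369], [-1.0, -0.021, 0.011, -0.004], [0.008, 0.134, 0.991, 1.579], [0.0, 0.0, 0.0, 1.0]]}
{'intrinsics': [[378.917, 0.0, 256.824], [0.0, 378.917, 193.675], [0.0, 0.0, 1.0]], 'cam_to_world': [[0.669, -0.616, 0.416, 0.962], [0.743, 0.559, -0.368, -0.39], [-0.006, 0.555, 0.832, 1.02], [0.0, 0.0, 0.0, 1.0]]}
```

View pics/top0.png

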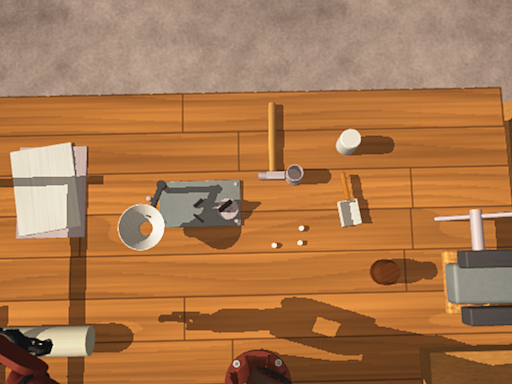

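View pics/scene0.png

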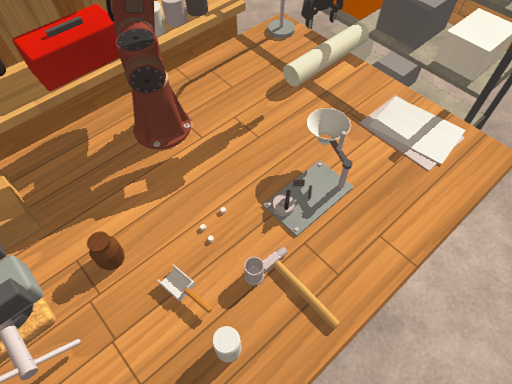

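```bash
python3 - <<'E'
from h import *
a=cv2.imread('pics/top0.png');b=cv2.imread('pics/scene0.png')
A=cv2.resize(a[125:265,110:410],None,fx=2.6,fy=2.6,interpolation=cv2.INTER_CUBIC)
cv2.imwrite('pics/topc.png',A)
k=get_calibration('top')
for n,u,v,z in[('jar',294,174,.07),('jarfoot',293,181,0),('scoop',349,212,.0),('handle',346,180,.03),('c',275,245,.01),('c',302,228,.01),('c',300,243,.01),('knob',228,208,.06),('plateNE',241,181,.01),('plateSE',241,227,.01),('plateNW',166,181,.01),('funnel',141,228,.163),('post',160,187,.15),('can',348,136,.1),('form',386,270,.115),('malhead',272,175,.02)]:
    print(n,np.round(pt(k,u,v,z),3))
E
```

```text
jar [ 0.65 -0.13  0.07]
jarfoot [ 0.64  -0.132  0.   ]
scoop [ 0.533 -0.312  0.   ]
handle [ 0.635 -0.302  0.03 ]
c [ 0.431 -0.067  0.01 ]
c [ 0.484 -0.156  0.01 ]
c [ 0.435 -0.147  0.01 ]
knob [0.548 0.08  0.06 ]
plateNE [0.642 0.039 0.01 ]
plateSE [0.491 0.042 0.01 ]
plateNW [0.647 0.284 0.01 ]
funnel [0.483 0.329 0.163]
post [0.605 0.276 0.15 ]
can [ 0.762 -0.301  0.1  ]
form [ 0.345 -0.392  0.115]
malhead [ 0.658 -0.063  0.02 ]
```

View pics/topc.png

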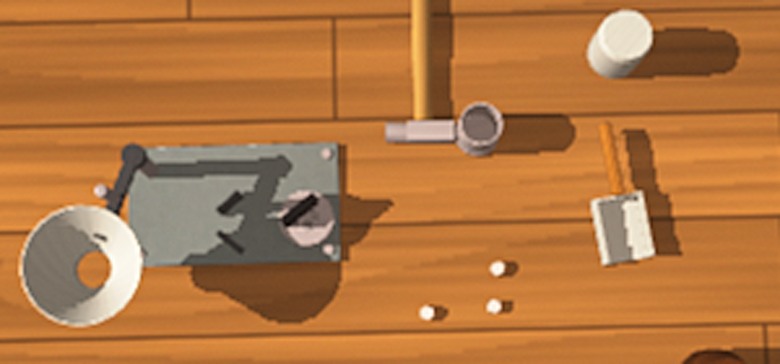

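```bash
python3 - <<'E'
from h import *
from scipy.spatial.transform import Rotation as R
o=get_obs();k=get_calibration('wrist')
q=o['orientation'];Rt=R.from_quat([q[1],q[2],q[3],q[0]]).as_matrix();T=k['cam_to_world']
print(np.round(Rt,3));print(np.round(T,3));print(np.round(Rt.T@(T[:3,3]-o['tool_pos']),3),np.round(Rt.T@T[:3,:3],3));print(k)
for u,v in[(0,0),(511,0),(511,383),(0,383),(256,192)]:print(np.round(pt(k,u,v,0)-o['tool_pos'],3))
E
```

```text
[[-0.953  0.304 -0.001]
 [ 0.304  0.953 -0.002]
 [ 0.    -0.002 -1.   ]]
[[ 0.304 -0.904 -0.301  0.114]
 [ 0.953  0.287  0.098  0.619]
 [-0.002 -0.317  0.949  0.372]
 [ 0.     0.     0.     1.   ]]
[ 0.08  -0.    -0.163] [[ 0.     0.948  0.317]
 [ 1.    -0.     0.   ]
 [ 0.     0.317 -0.948]]
{'intrinsics': array([[288.68693554,   0.        , 253.8704814 ],
       [  0.        , 288.68693554, 191.32388881],
       [  0.        ,   0.        ,   1.        ]]), 'cam_to_world': array([[ 0.30378066, -0.90395136, -0.30098047,  0.11371778],
       [ 0.95273927,  0.28746687,  0.09823791,  0.61931714],
       [-0.00228038, -0.31659869,  0.94855683,  0.37196999],
       [ 0.        ,  0.        ,  0.        ,  1.        ]])}
[-0.258 -0.215 -0.209]
[-0.085  0.326 -0.209]
[ 0.513  0.306 -0.209]
[ 0.244 -0.545 -0.209]
[ 0.044 -0.012 -0.209]
```

Call:
carry_out(
  motion=[
    [[0,0,5],[0,0,0.1],0],
    [[3,-4,10],[0,0,0.2],0],
    [[6,-8,15],[0,0,0.3],0],
    [[9,-12,17],[0,0,0.309],0],
    [[12,-17,17],[0,0,0.309],0],
    [[15,-22,17],[0,0,0.309],0],
    [[18,-27,17],[0,0,0.309],0],
    [[21,-32,17],[0,0,0.309],0],
    [[24,-37,17],[0,0,0.309],0],
    [[26,-41,17],[0,0,0.309],0],
  ],
)

```text
time_s: 1.15
tool_pos: [0.4137, 0.2486, 0.3791]
orientation: [0.0, -0.0, 1.0, 0.0]
wrist_force: [1.5, 1.6, -0.9]
width: 0.0851
grip_force: 0.0
```

Call:
carry_out(
  motion=[
    [[1,-1,0],[0,0,0],0],
    [[1,-1,0],[0,0,0],0],
    [[1,-1,0],[0,0,0],0],
  ],
)

```text
time_s: 1.45
tool_pos: [0.4227, 0.2411, 0.3788]
orientation: [-0.001, -0.0, 1.0, 0.0]
wrist_force: [0.0, -0.3, -0.5]
width: 0.0856
grip_force: 0.0
```

```bash
python3 - <<'E'
from h import *
import pickle
o=get_obs();k=get_calibration('wrist');snap('wrist','w1');pickle.dump(k,open('w1.pkl','wb'));print(o['tool_pos'],o['orientation'],o['joints'],o['time_s'])
E
```

```text
[0.42271575 0.2410994  0.37883831] [-6.55507838e-04 -1.21206448e-04  9.99999704e-01  3.83864165e-04] [ 3.73187119e-01 -1.72453769e-01  1.70034080e+00  1.19389590e-03
  1.61464661e+00 -1.19779985e+00] 1.45
```

View pics/w1.png

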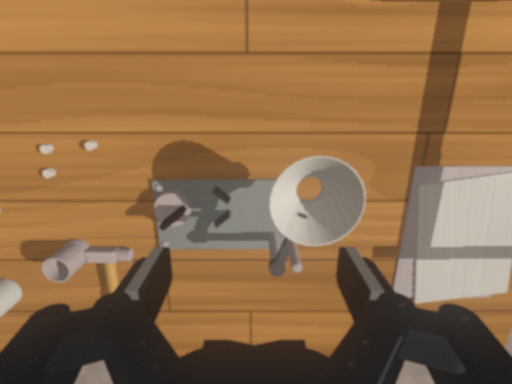

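Call:
carry_out(
  motion=[
    [[0,-4,-2],[0,0,0],0],
    [[0,-8,-5],[0,0,0],0],
    [[0,-12,-8],[0,0,0],0],
    [[0,-12.5,-10],[0,0,0],0],
    [[0,-12.5,-10],[0,0,0],0],
    [[0,-12.5,-10],[0,0,0],0],
  ],
)

```text
time_s: 2.1
tool_pos: [0.423, 0.1168, 0.2796]
orientation: [-0.0, -0.001, 1.0, 0.0]
wrist_force: [0.4, 0.7, 0.2]
width: 0.0851
grip_force: 0.0
```

```bash
cat > cap.py <<'E'
import sys,pickle
from h import *
def cap(n):
    o=get_obs();k=get_calibration('wrist');im=snap('wrist',n);pickle.dump(k,open(n+'.pkl','wb'));print(np.round(o['tool_pos'],4),np.round(o['orientation'],4),np.round(o['joints'],3),o['time_s']);return im,k
def load(n): return cv2.imread(f'pics/{n}.png'),pickle.load(open(n+'.pkl','rb'))
E
python3 - <<'E'
from cap import *
im,k=cap('w2')
cv2.imwrite('pics/w2b.png',cv2.resize(im,(800,600),interpolation=cv2.INTER_CUBIC))
E
```

```text
[0.423  0.1168 0.2796] [-1.0e-04 -1.1e-03  1.0e+00  4.0e-04] [ 1.090e-01 -2.510e-01  1.944e+00  1.000e-03  1.448e+00 -1.464e+00] 2.1
```

View pics/w2b.png

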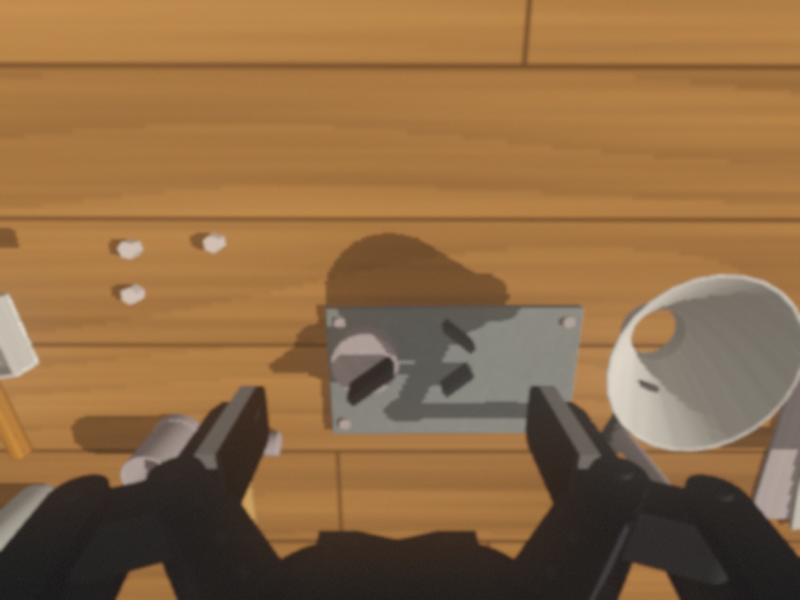

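```bash
python3 - <<'E'
from cap import *
im,k=load('w2'); s=.64
for n,u,v,z in[('x-y-',326,307,.01),('x-y+',582,306,.01),('x+y-',333,433,.01),('mid right',575,368,.01),('knob bar a',390,365,.07),('knob bar b',352,398,.07),('bar top mid',371,377,.07),('c',131,249,.014),('c',214,243,.014),('c',132,294,.014),('wallA0',446,321,.035),('wallA1',472,348,.035),('wallB0',471,365,.035),('wallB1',443,388,.035),('disc L',332,360,.034),('disc T',362,334,.034),('disc R',398,360,.034)]:
    print(n,np.round(pt(k,u*s,v*s,z),4))
h=cv2.cvtColor(im,cv2.COLOR_BGR2HSV)
print(h[int(380*s),int(540*s)],h[int(330*s),int(520*s)],h[int(249*s),int(131*s)],h[int(360*s),int(350*s)],h[int(460*s),int(600*s)])
E
```

```text
x-y- [0.4963 0.0446 0.01  ]
x-y+ [0.4946 0.3049 0.01  ]
x+y- [0.6463 0.0454 0.01  ]
mid right [0.5646 0.3067 0.01  ]
knob bar a [0.5312 0.1105 0.07  ]
knob bar b [0.5657 0.0747 0.07  ]
bar top mid [0.5436 0.0929 0.07  ]
c [ 0.4359 -0.1403  0.014 ]
c [ 0.4298 -0.0594  0.014 ]
c [ 0.4815 -0.1477  0.014 ]
wallA0 [0.5015 0.1643 0.035 ]
wallA1 [0.5301 0.1911 0.035 ]
wallB0 [0.5487 0.1911 0.035 ]
wallB1 [0.5748 0.164  0.035 ]
disc L [0.544  0.0519 0.034 ]
disc T [0.5158 0.0826 0.034 ]
disc R [0.5438 0.118  0.034 ]
[ 26  15 138] [ 21  18 138] [ 14  38 208] [  9  41 118] [15 46 55]
```

Call:
carry_out(
  motion=[
    [[0,-5,0],[0,0,0],0],
    [[0,-10,0],[0,0,0],0],
    [[0,-15,0],[0,0,0],0],
    [[2,-20,0],[0,0,0],0],
    [[4,-25,0],[0,0,0],0],
    [[6,-30,0],[0,0,0],0],
    [[6,-30,0],[0,0,0],0],
    [[6,-30,0],[0,0,0],0],
    [[6,-30,0],[0,0,0],0],
    [[6,-30,0],[0,0,0],0],
  ],
)

```text
time_s: 3.15
tool_pos: [0.4833, -0.1827, 0.2798]
orientation: [0.0, -0.001, 1.0, 0.0]
wrist_force: [-0.9, 0.7, 0.8]
width: 0.0853
grip_force: 0.0
```

```bash
python3 - <<'E'
from cap import *
im,k=cap('w3')
cv2.imwrite('pics/w3b.png',cv2.resize(im,(800,600),interpolation=cv2.INTER_CUBIC))
E
```

```text
[ 0.4833 -0.1827  0.2798] [ 3.0e-04 -1.4e-03  1.0e+00  1.0e-04] [-4.980e-01 -6.800e-02  1.786e+00  1.000e-03  1.424e+00 -2.071e+00] 3.15
```

View pics/w3b.png

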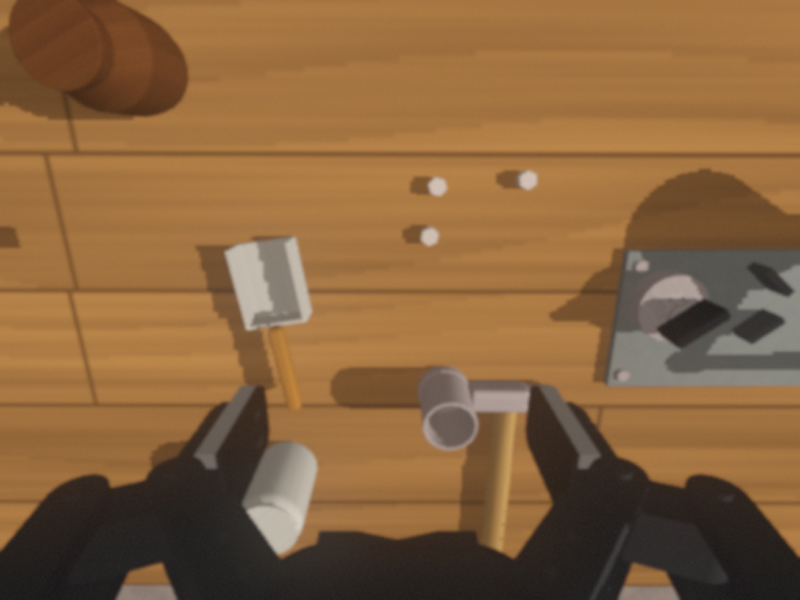

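```bash
cat > chunks.py <<'E'
from cap import *
def chunks(im,k,lo=(0,0,165),roi=None,z=.014,pr=True):
    h=cv2.cvtColor(im,cv2.COLOR_BGR2HSV)
    m=((h[...,1]<75)&(h[...,2]>150)).astype(np.uint8)
    n,_,st,c=cv2.connectedComponentsWithStats(m)
    out=[]
    for i in range(1,n):
        p=pt(k,*c[i],z)
        if 15<st[i,4]<2500:
            out.append(p)
            if pr: print(np.round(c[i],1),st[i,2:],np.round(p,4))
    return out
E
python3 - <<'E'
from chunks import *
im,k=load('w3');s=.64
chunks(im,k)
for n,u,v,z in[('jar rim',450,424,.074),('rim L',422,424,.074),('rim R',478,424,.074),('rim T',450,402,.074),('rim B',450,449,.074),('foot L',418,390,.006),
 ('mouthL',226,247,.03),('mouthR',296,237,.03),('backL',246,329,.03),('backR',311,318,.03),('handle near',272,329,.042),('handle end',295,407,.042),('floorL',240,243,0.003),('floorR',290,240,0.003),('hammerhead L',470,395,.02)]:
    print(n,np.round(pt(k,u*s,v*s,z),4))
E
```

```text
[337.3 114.7] [ 12  12 113] [ 0.4302 -0.0634  0.014 ]
[279.4 119. ] [ 12  11 106] [ 0.4365 -0.1465  0.014 ]
[274.4 150.8] [ 12  12 103] [ 0.4828 -0.1526  0.014 ]
[189.7 180.7] [ 27  57 477] [ 0.5298 -0.2824  0.014 ]
[159.2 179.9] [  31   57 1030] [ 0.5286 -0.3296  0.014 ]
[410.5 169.7] [ 6  6 31] [0.5113 0.0562 0.014 ]
[430.8 184.7] [ 37  16 376] [0.5351 0.0919 0.014 ]
[420.1 215.4] [ 9  4 22] [0.5869 0.0849 0.014 ]
[314.7 255.9] [ 50  34 562] [ 0.6617 -0.0798  0.014 ]
[398.9 240.4] [ 7  6 36] [0.632  0.0579 0.014 ]
[276.5 278.9] [23 20 95] [ 0.7076 -0.1432  0.014 ]
[184.1 321.6] [  44   71 1478] [ 0.8006 -0.3111  0.014 ]
jar rim [ 0.6519 -0.1321  0.074 ]
rim L [ 0.652  -0.1587  0.074 ]
rim R [ 0.6518 -0.1055  0.074 ]
rim T [ 0.628  -0.1331  0.074 ]
rim B [ 0.6801 -0.131   0.074 ]
foot L [ 0.6545 -0.1595  0.006 ]
mouthL [ 0.491  -0.3419  0.03  ]
mouthR [ 0.4814 -0.2762  0.03  ]
backL [ 0.5732 -0.3318  0.03  ]
backR [ 0.5613 -0.2669  0.03  ]
handle near [ 0.5681 -0.3025  0.042 ]
handle end [ 0.6538 -0.2864  0.042 ]
floorL [ 0.4927 -0.3379  0.003 ]
floorR [ 0.4895 -0.2884  0.003 ]
hammerhead L [ 0.6523 -0.1048  0.02  ]
```

Call:
carry_out(
  motion=[
    [[3,1,0],[0,0,-0.15],0],
    [[6,2,-2],[0,0,-0.3],0],
    [[9,3,-4],[0,0,-0.45],0],
    [[12,4,-6],[0,0,-0.6],0],
    [[15,5,-8],[0,0,-0.75],0],
    [[17,5.1,-10],[0,0,-0.9],0],
    [[17,5.1,-11],[0,0,-1.05],0],
    [[17,5.1,-12],[0,0,-1.2],0],
    [[17,5.1,-12],[0,0,-1.35],0],
    [[17,5.1,-12],[0,0,-1.5],0],
  ],
)

```text
time_s: 4.2
tool_pos: [0.6526, -0.1317, 0.1588]
orientation: [-0.001, 0.683, 0.73, -0.0]
wrist_force: [0.6, 0.3, 0.2]
width: 0.0852
grip_force: 0.0
```

Call:
carry_out(
  motion=[
    [[0,0,0],[0,0,-0.071],0],
    [[0,0,0],[0,0,-0.071],0],
    [[0,0,0],[0,0,-0.071],0],
  ],
)

```text
time_s: 4.5
tool_pos: [0.6531, -0.1325, 0.1596]
orientation: [0.0, 0.706, 0.708, 0.0]
wrist_force: [0.5, -0.2, 0.1]
width: 0.0858
grip_force: 0.0
```

```bash
python3 - <<'E'
from cap import *
im,k=cap('w4')
for z in (.03,.074): print(np.round(proj(k,(.653,-.132,z)),1))
E
```

```text
[ 0.6531 -0.1325  0.1596] [1.000e-04 7.061e-01 7.081e-01 1.000e-04] [-0.305  0.345  1.551  0.     1.245 -0.308] 4.5
[252.2 175.6]
[252.  188.4]
```

View pics/w4.png

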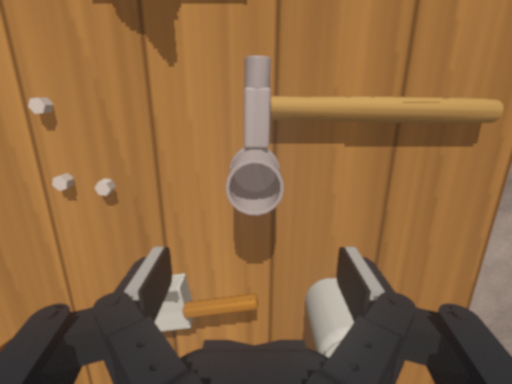

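Call:
carry_out(
  motion=[
    [[0.2,0,-4],[0,0,0],0],
    [[0.2,0,-8],[0,0,0],0],
    [[0.2,0,-11],[0,0,0],0],
    [[0.2,0,-13.1],[0,0,0],0],
    [[0.2,0,-13.1],[0,0,0],0],
    [[0.2,0,-13.1],[0,0,0],255],
    [[0.2,0,-13.1],[0,0,0],255],
    [[0.2,0,-13.1],[0,0,0],255],
    [[0.2,0,-13.1],[0,0,0],255],
    [[0.2,0,-13.1],[0,0,0],255],
  ],
)

```text
time_s: 5.55
tool_pos: [0.6566, -0.1342, 0.0314]
orientation: [0.001, 0.707, 0.707, 0.001]
wrist_force: [-3.3, 0.1, 5.7]
width: 0.0518
grip_force: 62.0
```

Call:
carry_out(
  motion=[
    [[0,0,0],[0,0,0],255],
    [[0,0,0],[0,0,0],255],
    [[0,0,3],[0,0,0],255],
    [[0,0,7],[0,0,0],255],
    [[-1,3,10],[0,0,0],255],
    [[-3,7,10],[0,0,0],255],
    [[-5,12,10],[0,0,0],255],
    [[-8,17,10],[0,0,0],255],
    [[-10,22,10],[0,0,0],255],
    [[-11,25,10],[0,0,0],255],
  ],
)

```text
time_s: 6.55
tool_pos: [0.5442, 0.1181, 0.129]
orientation: [0.0, 0.707, 0.707, 0.001]
wrist_force: [1.2, 1.1, -2.1]
width: 0.0518
grip_force: 63.3
```

```bash
python3 - <<'E'
from cap import *
im,k=cap('w5')
cv2.imwrite('pics/w5b.png',cv2.resize(im,(800,600),interpolation=cv2.INTER_CUBIC))
E
```

```text
[0.5442 0.1181 0.129 ] [4.000e-04 7.072e-01 7.070e-01 8.000e-04] [0.088 0.156 1.845 0.    1.139 0.088] 6.55
```

View pics/w5b.png

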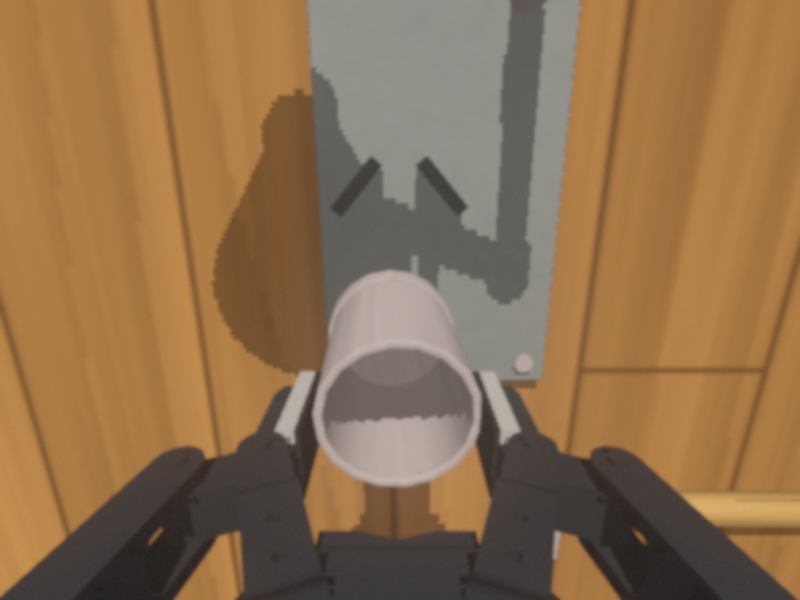

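```bash
python3 - <<'E'
from cap import *
im,k=load('w5');s=.64
for n,u,v,z in[('Lo',338,213,.035),('Li',375,160,.035),('Ri',424,160,.035),('Ro',461,210,.035),('pl',318,200,.01),('pr',562,200,.01),('pl',326,320,.01),('pr',543,378,.01),('jar rim',397,412,.1716)]:
    print(n,np.round(pt(k,u*s,v*s,z),4))
E
```

```text
Lo [0.5127 0.1643 0.035 ]
Li [0.534 0.193 0.035]
Ri [0.5607 0.1929 0.035 ]
Ro [0.5821 0.166  0.035 ]
pl [0.4976 0.1689 0.01  ]
pr [0.6475 0.1688 0.01  ]
pl [0.4986 0.09   0.01  ]
pr [0.6484 0.0463 0.01  ]
jar rim [0.5457 0.1221 0.1716]
```

Call:
carry_out(
  motion=[
    [[0.2,2,0],[0,0,0],255],
    [[0.2,3.4,-2],[0,0,0],255],
    [[0.2,3.4,-5],[0,0,0],255],
    [[0.2,3.4,-7],[0,0,0],255],
    [[0.2,3.4,-8],[0,0,0],255],
    [[0.2,3.4,-8.4],[0,0,0],255],
    [[0.2,3.4,-8.7],[0,0,0],255],
    [[0.2,3.4,-8.8],[0,0,0],255],
    [[0.2,3.4,-8.8],[0,0,0],255],
  ],
)

```text
time_s: 7.5
tool_pos: [0.5484, 0.1504, 0.0415]
orientation: [0.001, 0.707, 0.707, 0.001]
wrist_force: [-0.5, 0.2, -0.3]
width: 0.0519
grip_force: 63.4
```

Call:
carry_out(
  motion=[
    [[-0.1,0.2,-0.1],[0,0,0],255],
    [[-0.1,0.2,-0.2],[0,0,0],255],
    [[-0.1,0.2,-0.2],[0,0,0],255],
  ],
)

```text
time_s: 7.8
tool_pos: [0.5483, 0.1517, 0.0413]
orientation: [0.002, 0.707, 0.707, 0.001]
wrist_force: [-3.2, -3.7, 9.2]
width: 0.0515
grip_force: 64.3
```

Call:
carry_out(
  motion=[
    [[-0.1,0.2,0],[0,0,0],100],
    [[-0.1,0.2,0],[0,0,0],0],
    [[-0.1,0.2,0],[0,0,0],0],
    [[-0.1,0.2,0],[0,0,0],0],
    [[-0.1,0.2,0],[0,0,0],0],
    [[-0.1,0.2,3],[0,0,0],0],
    [[-0.1,0.2,7],[0,0,0],0],
    [[-0.1,-2,10],[0,0,0],0],
    [[-0.1,-6,10],[0,0,0],0],
    [[-0.1,-8.5,10],[0,0,0],0],
  ],
)

```text
time_s: 8.8
tool_pos: [0.5464, 0.066, 0.14]
orientation: [0.002, 0.707, 0.707, 0.001]
wrist_force: [0.0, -0.7, -0.1]
width: 0.0856
grip_force: 0.0
```

Call:
carry_out(
  motion=[
    [[0,0,0],[0,0,0],0],
    [[0,0,0],[0,0,0],0],
  ],
)

```text
time_s: 9.0
tool_pos: [0.545, 0.0673, 0.1379]
orientation: [-0.0, 0.708, 0.707, 0.0]
wrist_force: [0.2, 0.5, 0.3]
width: 0.0851
grip_force: 0.0
```

```bash
python3 - <<'E'
from cap import *
im,k=cap('w6')
cv2.imwrite('pics/w6b.png',cv2.resize(im,(800,600),interpolation=cv2.INTER_CUBIC))
E
```

```text
[0.545  0.0673 0.1379] [-5.000e-04  7.076e-01  7.066e-01  0.000e+00] [-5.000e-03  1.310e-01  1.855e+00  1.000e-03  1.156e+00 -4.000e-03] 9.0
```

View pics/w6b.png

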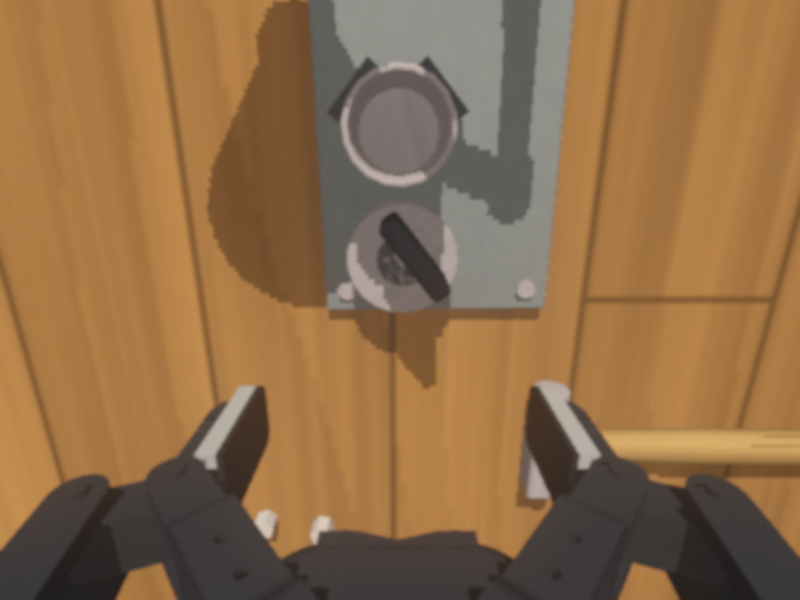

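```bash
python3 - <<'E'
from cap import *
im,k=load('w6');s=.64
P={n:pt(k,u*s,v*s,z) for n,u,v,z in[('b1',389,214,.07),('b2',442,298,.07),('disc',402,257,.034),('rim',400,124,.084),('pl',327,307,.01),('pr',546,306,.01),('Lo',332,112,.035),('Ro',465,112,.035),('dL',347,257,.034),('dR',458,257,.034)]}
for n in P:print(n,np.round(P[n],4))
d=P['b2']-P['b1'];print(np.linalg.norm(d),np.arctan2(d[1],d[0]),(P['b1']+P['b2'])/2)
E
```

```text
b1 [0.5426 0.1165 0.07  ]
b2 [0.5709 0.0715 0.07  ]
disc [0.5497 0.0858 0.034 ]
rim [0.5481 0.1585 0.084 ]
pl [0.4987 0.0453 0.01  ]
pr [0.6485 0.0458 0.01  ]
Lo [0.5113 0.1671 0.035 ]
Ro [0.5839 0.167  0.035 ]
dL [0.5164 0.0858 0.034 ]
dR [0.5836 0.0857 0.034 ]
0.05314375137426139 -1.0093622292086213 [0.55677492 0.09403127 0.07      ]
```

Call:
carry_out(
  motion=[
    [[0.5,1,0],[0,0,0.15],90],
    [[1.2,2.6,0],[0,0,0.3],90],
    [[1.2,2.6,0],[0,0,0.45],90],
    [[1.2,2.6,-1],[0,0,0.56],90],
    [[1.2,2.6,-4],[0,0,0.56],90],
    [[1.2,2.6,-7],[0,0,0.56],90],
    [[1.2,2.6,-9],[0,0,0.56],90],
    [[1.2,2.6,-9.6],[0,0,0.56],90],
    [[1.2,2.6,-9.6],[0,0,0.56],90],
  ],
)

```text
time_s: 9.95
tool_pos: [0.556, 0.0943, 0.0409]
orientation: [-0.001, 0.484, 0.875, -0.001]
wrist_force: [-0.9, 0.6, 0.3]
width: 0.0553
grip_force: 0.0
```

Call:
carry_out(
  motion=[
    [[0,0,0],[0,0,0],255],
    [[0,0,0],[0,0,0],255],
    [[0,0,0],[0,0,0],255],
    [[0,0,0],[0,0,0],255],
    [[0,0,0],[0,0,0],255],
    [[0,0,0],[0,0,0],255],
  ],
)

```text
time_s: 10.55
tool_pos: [0.555, 0.0915, 0.0438]
orientation: [-0.002, 0.484, 0.875, -0.003]
wrist_force: [-8.0, -4.6, 8.8]
width: 0.0092
grip_force: 57.8
```

```bash
cat > st.py <<'E'
from h import *
from scipy.spatial.transform import Rotation as R
o=get_obs();q=o['orientation'];M=R.from_quat([q[1],q[2],q[3],q[0]]).as_matrix()
print(np.round(o['tool_pos'],4),'yaw x',round(float(np.arctan2(M[1,0],M[0,0])),3),'F',np.round(o['wrist_force'],1),'M',np.round(o['moment'],2),'j',np.round(o['joints'],2),'tau6',o['tau'][5],'w',o['width'],o['time_s'])
E
python3 st.py
```

```text
[0.555  0.0915 0.0438] yaw x 2.132 F [-8.  -4.6  8.8] M [-0.99  1.4   0.08] j [ 0.04  0.29  1.87 -0.    0.99 -0.52] tau6 0.07092698011547327 w 0.009153419017169952 10.55
```

Call:
carry_out(
  motion=[
    [[-0.2,-0.2,0.2],[0,0,0],255],
    [[-0.2,-0.2,0.2],[0,0,-0.1],255],
    [[-0.2,-0.2,0.2],[0,0,-0.2],255],
    [[-0.2,-0.2,0.2],[0,0,-0.3],255],
    [[-0.2,-0.2,0.2],[0,0,-0.4],255],
    [[-0.2,-0.2,0.2],[0,0,-0.4],255],
    [[-0.2,-0.2,0.2],[0,0,-0.4],255],
  ],
)

```text
time_s: 11.25
tool_pos: [0.5547, 0.0914, 0.0439]
orientation: [-0.0, 0.648, 0.762, -0.0]
wrist_force: [-0.3, -0.7, -4.3]
width: 0.0091
grip_force: 58.6
```

```bash
python3 st.py
```

```text
[0.5547 0.0914 0.0439] yaw x 1.733 F [-0.3 -0.7 -4.3] M [-0.1   0.14  0.05] j [ 0.04  0.29  1.87  0.    0.98 -0.12] tau6 0.05727927549742162 w 0.009115722847126827 11.25
```

Call:
carry_out(
  motion=[
    [[0,0,0],[0,0,-0.1],255],
    [[0,0,0],[0,0,-0.2],255],
    [[0,0,0],[0,0,-0.3],255],
    [[0,0,0],[0,0,-0.4],255],
  ],
)

```text
time_s: 11.65
tool_pos: [0.5546, 0.0914, 0.0439]
orientation: [-0.0, 0.787, 0.617, -0.001]
wrist_force: [-0.8, 1.3, -3.5]
width: 0.0095
grip_force: 59.0
```

```bash
python3 st.py
```

```text
[0.5546 0.0914 0.0439] yaw x 1.329 F [-0.8  1.3 -3.5] M [0.02 0.23 0.33] j [ 0.04  0.29  1.87 -0.    0.98  0.28] tau6 -0.3881545923650265 w 0.009505737855082429 11.65
```

Call:
carry_out(
  motion=[
    [[0,0,0],[0,0,-0.1],255],
    [[0,0,0],[0,0,-0.2],255],
  ],
)

```text
time_s: 11.85
tool_pos: [0.5545, 0.0914, 0.0439]
orientation: [-0.0, 0.845, 0.535, -0.001]
wrist_force: [-0.3, 1.0, -2.4]
width: 0.0096
grip_force: 59.0
```

```bash
python3 st.py
```

```text
[0.5545 0.0914 0.0439] yaw x 1.129 F [-0.3  1.  -2.4] M [-0.04  0.28  0.26] j [0.04 0.29 1.87 0.   0.98 0.48] tau6 -0.3882903512567282 w 0.009608421419226942 11.85
```

Call:
carry_out(
  motion=[
    [[0,0,0],[0,0,-0.08],255],
    [[0,0,0],[0,0,-0.16],255],
  ],
)

```text
time_s: 12.05
tool_pos: [0.5545, 0.0915, 0.0439]
orientation: [-0.0, 0.885, 0.466, -0.001]
wrist_force: [-0.5, -0.3, -3.6]
width: 0.0094
grip_force: 59.0
```

```bash
python3 st.py
```

```text
[0.5545 0.0915 0.0439] yaw x 0.97 F [-0.5 -0.3 -3.6] M [0.01 0.23 0.27] j [0.04 0.29 1.87 0.   0.98 0.64] tau6 -0.2582994941622019 w 0.009390489954601546 12.05
```

Call:
carry_out(
  motion=[
    [[0,0,0],[0,0,-0.08],255],
    [[0,0,0],[0,0,-0.16],255],
  ],
)

```text
time_s: 12.25
tool_pos: [0.5544, 0.0915, 0.0439]
orientation: [-0.0, 0.919, 0.394, -0.001]
wrist_force: [-0.4, -0.5, -3.9]
width: 0.0093
grip_force: 59.1
```

```bash
python3 st.py
```

```text
[0.5544 0.0915 0.0439] yaw x 0.81 F [-0.4 -0.5 -3.9] M [0.05 0.29 0.32] j [0.04 0.29 1.87 0.   0.98 0.8 ] tau6 -0.23673106916248798 w 0.009299026025203121 12.25
```

Call:
carry_out(
  motion=[
    [[0,0,0],[0,0,-0.06],255],
    [[0,0,0],[0,0,-0.12],255],
  ],
)

```text
time_s: 12.45
tool_pos: [0.5544, 0.0913, 0.0439]
orientation: [-0.0, 0.941, 0.339, -0.001]
wrist_force: [-1.0, -0.3, -3.2]
width: 0.0092
grip_force: 60.9
```

```bash
python3 st.py
```

```text
[0.5544 0.0913 0.0439] yaw x 0.692 F [-1.  -0.3 -3.2] M [0.03 0.2  0.49] j [ 0.04  0.29  1.87 -0.    0.98  0.92] tau6 0.11181819951161742 w 0.009211055550372004 12.45
```

Call:
carry_out(
  motion=[
    [[0,0,0],[0,0,-0.04],255],
    [[0,0,0],[0,0,-0.08],255],
  ],
)

```text
time_s: 12.65
tool_pos: [0.5544, 0.0912, 0.0439]
orientation: [0.0, 0.953, 0.302, -0.001]
wrist_force: [-1.1, -0.2, -3.6]
width: 0.0096
grip_force: 62.7
```

```bash
python3 st.py
```

```text
[0.5544 0.0912 0.0439] yaw x 0.613 F [-1.1 -0.2 -3.6] M [0.   0.27 0.6 ] j [ 0.04  0.29  1.87 -0.    0.98  1.  ] tau6 0.37957437336444855 w 0.009635567258466865 12.65
```

Call:
carry_out(
  motion=[
    [[0,0,0],[0,0,0],90],
    [[0,0,0],[0,0,0],90],
    [[0,0,0],[0,0,0],90],
    [[0,0,4],[0,0,0],90],
    [[0,0,9],[0,0,0.1],90],
    [[-2,-2,14],[0,0,0.25],90],
    [[-4,-5,18],[0,0,0.4],90],
    [[-7,-8,20.5],[0,0,0.55],90],
    [[-10.5,-12,20.5],[0,0,0.7],90],
    [[-10.5,-12,20.5],[0,0,0.85],90],
  ],
)

```text
time_s: 13.65
tool_pos: [0.4497, -0.0308, 0.252]
orientation: [0.002, 0.747, 0.664, 0.001]
wrist_force: [0.2, 0.9, 0.5]
width: 0.0554
grip_force: 0.0
```

Call:
carry_out(
  motion=[
    [[0,0,0],[0,0,0.1],90],
    [[0,0,0],[0,0,0.107],90],
    [[0,0,0],[0,0,0.107],90],
  ],
)

```text
time_s: 13.95
tool_pos: [0.4506, -0.0286, 0.2497]
orientation: [0.0, 0.713, 0.701, 0.0]
wrist_force: [0.6, 0.3, 0.7]
width: 0.0552
grip_force: 0.0
```

```bash
python3 - <<'E'
from chunks import *
im,k=cap('w7');chunks(im,k)
E
python3 st.py
```

```text
[ 0.4506 -0.0286  0.2497] [5.000e-04 7.130e-01 7.011e-01 4.000e-04] [-0.219 -0.202  1.959  0.     1.382 -0.202] 13.95
[344.6   4.6] [29  8 81] [0.5642 0.153  0.014 ]
[358.6  57.2] [ 3  9 16] [0.5867 0.0951 0.014 ]
[308.4  65. ] [ 9 20 70] [0.5237 0.0871 0.014 ]
[390.9  87. ] [ 9  9 68] [0.6322 0.059  0.014 ]
[298.5  89.9] [ 8  9 54] [0.5121 0.0574 0.014 ]
[400.7 175.8] [ 23  62 957] [ 0.6621 -0.0612  0.014 ]
[239.2 178.2] [ 12  13 119] [ 0.4309 -0.0607  0.014 ]
[245.1 230. ] [ 11  13 118] [ 0.4371 -0.1429  0.014 ]
[275.1 233. ] [ 11  13 121] [ 0.483  -0.1488  0.014 ]
[183.9 259.4] [ 25  46 440] [ 0.339  -0.1925  0.014 ]
[323.9 259.4] [ 25  46 434] [ 0.5605 -0.1963  0.014 ]
[294.3 304.7] [ 39  20 572] [ 0.516  -0.2826  0.014 ]
[458.6 324. ] [  71   68 1303] [ 0.8003 -0.3281  0.014 ]
[297.7 326.9] [ 39  25 798] [ 0.5233 -0.3293  0.014 ]
[ 0.4505 -0.0284  0.2495] yaw x 1.554 F [ 0.1 -0.5 -0.2] M [-0.01 -0.02  0.04] j [-0.22 -0.2   1.96  0.    1.38 -0.2 ] tau6 -0.006060714513296261 w 0.054852579930459056 14.0
```

Call:
carry_out(
  motion=[
    [[-2,-3.4,-5],[0,0,0],130],
    [[-2,-3.4,-10],[0,0,0],130],
    [[-2,-3.4,-15],[0,0,0],130],
    [[-2,-3.4,-20],[0,0,0],130],
    [[-2,-3.4,-23],[0,0,0],130],
    [[-2,-3.4,-24.6],[0,0,0],130],
    [[-2,-3.4,-24.6],[0,0,0],130],
    [[-2,-3.4,-24.6],[0,0,0],255],
    [[-2,-3.4,-24.6],[0,0,0],255],
    [[-2,-3.4,-24.6],[0,0,0],255],
  ],
)

```text
time_s: 15.0
tool_pos: [0.4322, -0.0631, 0.005]
orientation: [0.002, 0.712, 0.702, 0.001]
wrist_force: [0.0, -0.1, 0.2]
width: 0.0003
grip_force: 0.0
```

Call:
carry_out(
  motion=[
    [[0,0,0],[0,0,0],255],
    [[0,0,0],[0,0,0],255],
    [[0,0,0],[0,0,0],255],
  ],
)

```text
time_s: 15.3
tool_pos: [0.4305, -0.0627, 0.0036]
orientation: [0.0, 0.712, 0.702, 0.0]
wrist_force: [0.5, -1.0, -0.3]
width: 0.0003
grip_force: 0.0
```

Call:
carry_out(
  motion=[
    [[0,3.4,5],[0,0,0],255],
    [[0,6,10],[0,0,0],130],
    [[0,6,15],[0,0,0],130],
    [[0,6,18],[0,0,0],130],
    [[0,6,18],[0,0,0],130],
    [[0,6,18],[0,0,0],130],
  ],
)

```text
time_s: 15.9
tool_pos: [0.4313, -0.0027, 0.1848]
orientation: [0.002, 0.712, 0.702, 0.001]
wrist_force: [0.4, 0.7, -0.8]
width: 0.0415
grip_force: 0.0
```

```bash
python3 - <<'E'
from chunks import *
im,k=cap('w8');chunks(im,k)
E
python3 st.py
```

```text
[ 0.4313 -0.0027  0.1848] [0.0016 0.7123 0.7018 0.0011] [-0.169 -0.194  2.077 -0.     1.255 -0.154] 15.9
[383.9  14.2] [ 43  22 181] [0.5675 0.1536 0.014 ]
[394.2  53.1] [ 5  5 19] [0.583  0.1176 0.014 ]
[337.5  86.2] [ 11  23 112] [0.5258 0.0857 0.014 ]
[430.7 110. ] [ 11  11 104] [0.632  0.0591 0.014 ]
[322.9 113.4] [ 9 10 75] [0.5117 0.0573 0.014 ]
[438.5 209.1] [  29   71 1316] [ 0.6632 -0.0606  0.014 ]
[231.1 224.6] [ 14  16 173] [ 0.4035 -0.0776  0.014 ]
[199.5 256.8] [ 22  45 426] [ 0.36   -0.1234  0.014 ]
[308.1 256.6] [ 23  45 422] [ 0.5033 -0.1256  0.014 ]
[257.8 267.7] [ 12  16 165] [ 0.4367 -0.1414  0.014 ]
[289.3 271.5] [ 8 16 89] [ 0.4791 -0.148   0.014 ]
[485.7 357.2] [ 56  47 882] [ 0.7806 -0.3044  0.014 ]
[348.  358.8] [ 3 20 45] [ 0.5717 -0.3036  0.014 ]
[ 0.4298 -0.0025  0.1829] yaw x 1.556 F [-0.8 -0.5 -0.9] M [ 0.06 -0.03  0.04] j [-0.17 -0.19  2.08 -0.    1.25 -0.15] tau6 0.00017058051525964402 w 0.041370695541392125 15.95
```

View pics/w8.png

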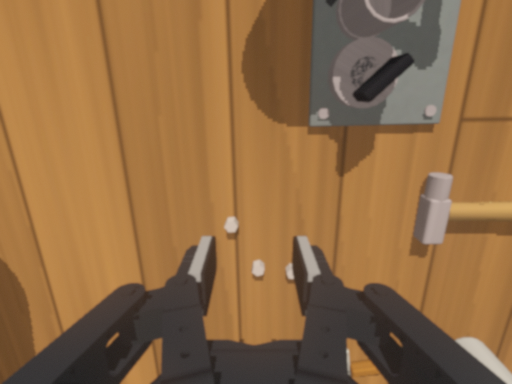

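Call:
carry_out(
  motion=[
    [[-1,-4,-4],[0,0,0],130],
    [[-2.6,-7.7,-8],[0,0,0],130],
    [[-2.6,-7.7,-12],[0,0,0],130],
    [[-2.6,-7.7,-16],[0,0,0],130],
    [[-2.6,-7.7,-18],[0,0,0],130],
    [[-2.6,-7.7,-18],[0,0,0],130],
    [[-2.6,-7.7,-18],[0,0,0],255],
    [[-2.6,-7.7,-18],[0,0,0],255],
    [[-2.6,-7.7,-18],[0,0,0],255],
    [[-2.6,-7.7,-18],[0,0,0],255],
  ],
)

```text
time_s: 16.95
tool_pos: [0.4055, -0.08, 0.0045]
orientation: [0.001, 0.712, 0.702, 0.001]
wrist_force: [0.3, -0.1, 0.3]
width: -0.0
grip_force: 0.0
```

```bash
python3 - <<'E'
from chunks import *
im,k=cap('w9');print(proj(k,(.4055,-.08,.0045)));cv2.imwrite('pics/w9b.png',cv2.resize(im[120:384,100:430],None,fx=2,fy=2))
chunks(im,k)
E
python3 st.py
```

```text
[ 0.4055 -0.08    0.0045] [1.400e-03 7.123e-01 7.018e-01 6.000e-04] [-0.365  0.069  2.231 -0.     0.838 -0.35 ] 16.95
[251.38071135 231.44488509]
[250.7 244.1] [  36   58 1185] [ 0.4051 -0.0836  0.014 ]
[ 0.4053 -0.0799  0.0043] yaw x 1.556 F [0.5 0.2 0.2] M [0.   0.1  0.05] j [-0.36  0.07  2.23 -0.    0.84 -0.35] tau6 -1.617330440240039e-05 w -7.613253566597833e-05 17.0
```

View pics/w9b.png

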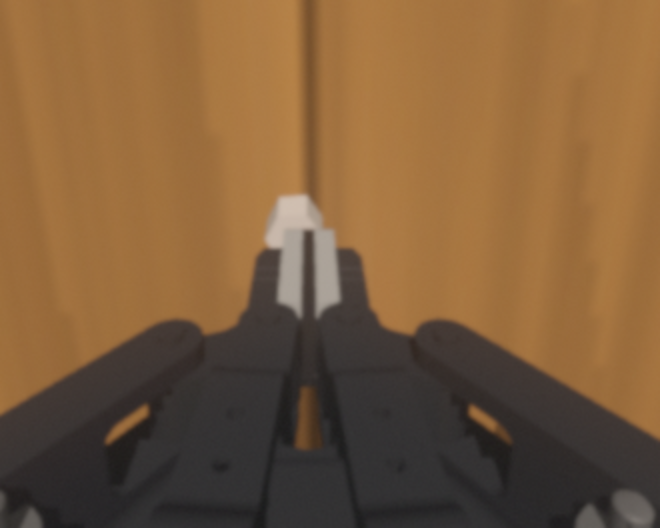

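```bash
python3 - <<'E'
from chunks import *
im,k=load('w9')
for n,u,v,z in [('top',292,203,.014),('left bottom',266,245,0.0),('topfar',292,195,.014),('tipL end',293,232,.005),('tip bottom?',310,232,.0043),('right',322,222,.007)]: print(n,pt(k,100+u/2,120+v/2,z))
E
```

```text
top [ 0.40261601 -0.06883209  0.014     ]
left bottom [ 0.39334389 -0.08999927  0.        ]
topfar [ 0.40267502 -0.06630391  0.014     ]
tipL end [ 0.40239621 -0.08285693  0.005     ]
tip bottom? [ 0.40771804 -0.08330514  0.0043    ]
right [ 0.41145304 -0.07854981  0.007     ]
```

```bash
python3 - <<'E'
from chunks import *
im,k=load('w9')
f=lambda p:np.round((proj(k,p)-[100,120])*2,0)
for y in(-.055,-.0605,-.066,-.071,-.08):
  for z in(0,.014): print(y,z,f((.4035,y,z)))
for z in(.0045,.01,.02,.03,.04):print('tip',z,f((.4053,-.069,z)),f((.4053,-.08,z)),f((.4053,-.091,z)))
b=read_camera('scene');kk=get_calibration('scene')
c=np.round(proj(kk,(.4053,-.08,.0045))).astype(int);print(c)
x,y=c;cv2.imwrite('pics/s9.png',cv2.resize(b[y-45:y+25,x-45:x+45],None,fx=8,fy=8,interpolation=cv2.INTER_CUBIC))
E
```

```text
-0.055 0 [295. 143.]
-0.055 0.014 [294. 158.]
-0.0605 0 [295. 159.]
-0.0605 0.014 [294. 176.]
-0.066 0 [296. 176.]
-0.066 0.014 [295. 194.]
-0.071 0 [296. 191.]
-0.071 0.014 [295. 210.]
-0.08 0 [297. 217.]
-0.08 0.014 [296. 237.]
tip 0.0045 [301. 190.] [302. 223.] [303. 254.]
tip 0.01 [301. 198.] [302. 231.] [303. 263.]
tip 0.02 [301. 212.] [302. 247.] [302. 281.]
tip 0.03 [301. 229.] [302. 265.] [302. 300.]
tip 0.04 [300. 247.] [301. 286.] [302. 323.]
[214 209]
```

View pics/s9.png

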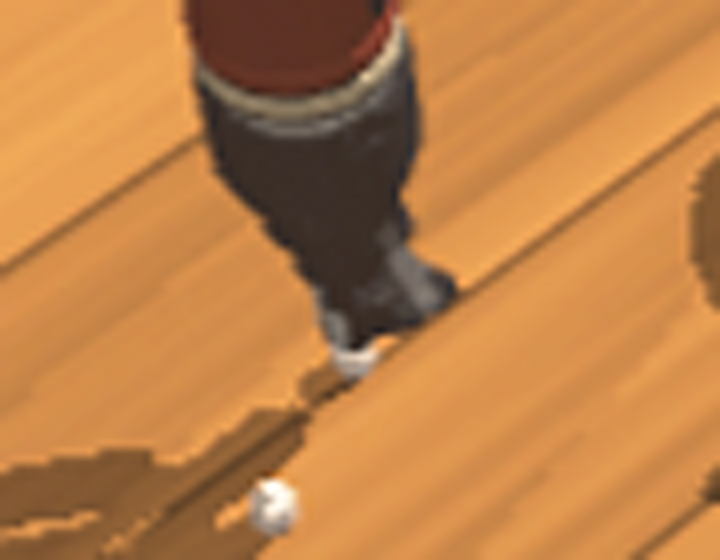

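Call:
carry_out(
  motion=[
    [[0,0,2.5],[0,0,0],255],
    [[0,0.2,2.5],[0,0,0],140],
    [[-0.2,0.3,2.5],[0,0,0],140],
    [[-0.2,0.3,1.5],[0,0,0],140],
    [[-0.2,0.3,0.5],[0,0,0],140],
    [[-0.2,0.3,0],[0,0,0],140],
    [[-0.2,0.3,-0.4],[0,0,0],140],
    [[-0.2,0.3,-0.6],[0,0,0],140],
    [[-0.2,0.3,-0.6],[0,0,0],140],
  ],
)

```text
time_s: 17.95
tool_pos: [0.4018, -0.0765, -0.0033]
orientation: [-0.001, 0.712, 0.702, -0.0]
wrist_force: [0.2, -0.2, -0.4]
width: 0.0383
grip_force: 0.0
```

Call:
carry_out(
  motion=[
    [[0,0,-0.3],[0,0,0],140],
    [[0,0,-0.6],[0,0,0],140],
  ],
)

```text
time_s: 18.15
tool_pos: [0.4027, -0.0768, -0.0087]
orientation: [0.0, 0.712, 0.702, 0.0]
wrist_force: [-0.5, 0.6, -0.3]
width: 0.0384
grip_force: 0.0
```

Call:
carry_out(
  motion=[
    [[0,0,-0.2],[0,0,0],140],
    [[0,0,-0.4],[0,0,0],140],
  ],
)

```text
time_s: 18.35
tool_pos: [0.4022, -0.0766, -0.0129]
orientation: [0.0, 0.712, 0.702, 0.0]
wrist_force: [0.1, -0.1, -0.1]
width: 0.0385
grip_force: 0.0
```

Call:
carry_out(
  motion=[
    [[0,0,0],[0,0,0],255],
    [[0,0,0],[0,0,0],255],
    [[0,0,0],[0,0,0],255],
    [[0,0,0],[0,0,0],255],
  ],
)

```text
time_s: 18.75
tool_pos: [0.4024, -0.0766, -0.0127]
orientation: [0.0, 0.712, 0.702, 0.0]
wrist_force: [0.1, 0.1, 1.9]
width: 0.012
grip_force: 58.6
```

Call:
carry_out(
  motion=[
    [[0,0,4],[0,0,0],255],
    [[1,-2,8],[0,0,0.05],255],
    [[4,-6,8],[0,0,0.1],255],
    [[7,-11,8],[0,0,0.15],255],
    [[10,-16,8],[0,0,0.15],255],
    [[13,-20,8],[0,0,0.15],255],
    [[13.1,-21.2,8],[0,0,0.15],255],
    [[13.1,-21.2,6],[0,0,0.15],255],
    [[13.1,-21.2,3.5],[0,0,0.15],255],
    [[13.1,-21.2,2],[0,0,0.15],255],
  ],
)

```text
time_s: 19.75
tool_pos: [0.5324, -0.2886, 0.0056]
orientation: [-0.001, 0.658, 0.753, -0.0]
wrist_force: [-1.4, -2.1, 14.3]
width: 0.0123
grip_force: 64.7
```

Call:
carry_out(
  motion=[
    [[0,0,-0.3],[0,0,0],255],
    [[0,0,-0.3],[0,0,0],255],
    [[0,0,-0.3],[0,0,0],195],
    [[0,0,-0.3],[0,0,0],190],
    [[0,0,-0.3],[0,0,0],185],
    [[0,0,3],[0,0,0],185],
    [[0,0,7],[0,0,0],160],
  ],
)

```text
time_s: 20.45
tool_pos: [0.5311, -0.2869, 0.0756]
orientation: [-0.003, 0.658, 0.753, -0.0]
wrist_force: [0.6, 0.9, -0.2]
width: 0.032
grip_force: 0.0
```

Call:
carry_out(
  motion=[
    [[-1,3,5],[0,0,0],150],
    [[-2,8,10],[0,0,-0.05],150],
    [[-4,12,14],[0,0,-0.1],150],
    [[-6,16,16],[0,0,-0.15],150],
    [[-9,20,16],[0,0,-0.15],150],
    [[-9,22,16],[0,0,-0.15],150],
    [[-9,22,16],[0,0,-0.15],150],
  ],
)

```text
time_s: 21.15
tool_pos: [0.442, -0.0645, 0.239]
orientation: [0.001, 0.711, 0.704, 0.001]
wrist_force: [1.1, -0.9, 0.1]
width: 0.0354
grip_force: 0.0
```

```bash
python3 - <<'E'
from chunks import *
im,k=cap('w10');chunks(im,k)
h=cv2.cvtColor(im,cv2.COLOR_BGR2HSV)
t=np.round([proj(k,(.527,-.304,.015))]).astype(int)[0];print(t)
E
```

```text
[ 0.442  -0.0645  0.239 ] [6.000e-04 7.107e-01 7.035e-01 1.500e-03] [-0.304 -0.206  1.983  0.002  1.362 -0.294] 21.15
[373.   20.5] [ 4 14 30] [0.5871 0.0988 0.014 ]
[320.2  31.6] [13 24 96] [0.5252 0.0877 0.014 ]
[405.5  57.2] [10 10 78] [0.6319 0.0587 0.014 ]
[307.7  59.4] [ 8 10 62] [0.5117 0.0574 0.014 ]
[414.4 153.3] [  25   67 1052] [ 0.6627 -0.061   0.014 ]
[249.3 211.2] [ 11  14 123] [ 0.4368 -0.1433  0.014 ]
[281.  214.7] [ 12  14 129] [ 0.483  -0.1493  0.014 ]
[207.2 255.3] [ 19  44 394] [ 0.3713 -0.2154  0.014 ]
[300.6 255.4] [ 19  45 395] [ 0.5142 -0.2171  0.014 ]
[284.8 291.1] [ 11  15 130] [ 0.4917 -0.282   0.014 ]
[290.2 316.8] [ 17  23 265] [ 0.5018 -0.3328  0.014 ]
[306 303]
```

```bash
python3 - <<'E'
from chunks import *
im,k=load('w10')
b=read_camera('scene');kk=get_calibration('scene')
x,y=np.round(proj(kk,(.527,-.304,.015))).astype(int)
A=cv2.resize(im[190:384,200:400],(400,388),interpolation=cv2.INTER_CUBIC)
B=cv2.resize(b[y-40:y+57,x-50:x+50],(400,388),interpolation=cv2.INTER_CUBIC)
print(x,y);cv2.imwrite('pics/c10.png',np.hstack([A,B]))
E
```

```text
177 281
```

View pics/c10.png

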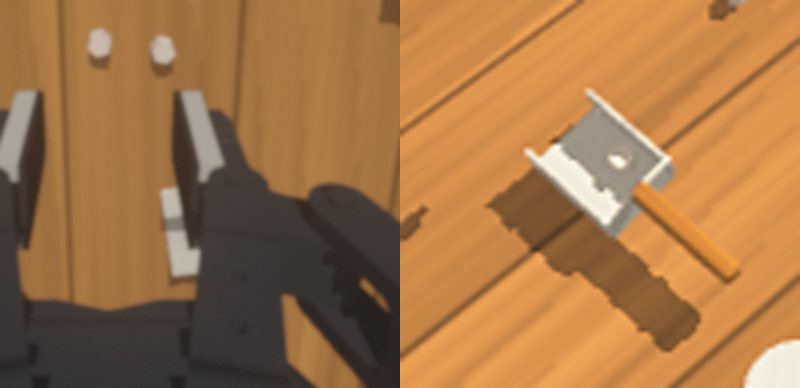

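```bash
python3 - <<'E'
from h import *
k=get_calibration('scene')
f=lambda u,v,z:np.round(pt(k,127+(u-400)/4,241+v/4,z),4)
print('chunk',f(620,158,.012),'mouthA',f(588,92,.03),'backA',f(672,158,.03),'mouthB',f(527,152,.03),'backB',f(612,232,.03),'hend',f(735,275,.04))
E
```

```text
chunk [ 0.534  -0.2926  0.012 ] mouthA [ 0.4873 -0.2827  0.03  ] backA [ 0.5655 -0.268   0.03  ] mouthB [ 0.4954 -0.339   0.03  ] backB [ 0.5799 -0.3284  0.03  ] hend [ 0.6602 -0.2865  0.04  ]
```

Call:
carry_out(
  motion=[
    [[-0.5,-4,-4],[0,0,0],150],
    [[-0.5,-8,-8],[0,0,0],150],
    [[-0.5,-8,-13],[0,0,0],150],
    [[-0.5,-8,-17],[0,0,0],150],
    [[-0.5,-8,-21],[0,0,0],150],
    [[-0.5,-8,-24],[0,0,0],150],
    [[-0.5,-8,-25],[0,0,0],150],
    [[-0.5,-8,-25.2],[0,0,0],150],
    [[-0.5,-8,-25.2],[0,0,0],255],
    [[-0.5,-8,-25.2],[0,0,0],255],
  ],
)

```text
time_s: 22.25
tool_pos: [0.4402, -0.1497, -0.013]
orientation: [0.002, 0.712, 0.702, 0.001]
wrist_force: [0.1, 0.3, 0.2]
width: 0.0118
grip_force: 58.6
```

Call:
carry_out(
  motion=[
    [[0,0,0],[0,0,0],255],
    [[0,0,0],[0,0,0],255],
    [[0,0,0],[0,0,0],255],
  ],
)

```text
time_s: 22.55
tool_pos: [0.4398, -0.1493, -0.0133]
orientation: [0.002, 0.712, 0.702, 0.0]
wrist_force: [0.1, -0.1, 6.0]
width: 0.012
grip_force: 59.3
```

Call:
carry_out(
  motion=[
    [[0,0,4],[0,0,0],255],
    [[1,-2,8],[0,0,0.05],255],
    [[4,-6,9],[0,0,0.1],255],
    [[7,-11,9],[0,0,0.15],255],
    [[9.7,-15,9],[0,0,0.15],255],
    [[9.7,-16.9,9],[0,0,0.15],255],
    [[9.7,-16.9,7],[0,0,0.15],255],
    [[9.7,-16.9,4.5],[0,0,0.15],255],
    [[9.7,-16.9,3],[0,0,0.15],255],
    [[9.7,-16.9,2.5],[0,0,0.15],255],
  ],
)

```text
time_s: 23.55
tool_pos: [0.5332, -0.3159, 0.0075]
orientation: [-0.003, 0.658, 0.753, -0.0]
wrist_force: [0.1, 0.1, -0.3]
width: 0.0118
grip_force: 58.8
```

Call:
carry_out(
  motion=[
    [[0,0,-0.1],[0,0,0],255],
    [[0,0,-0.1],[0,0,0],255],
    [[0,0,-0.1],[0,0,0],195],
    [[0,0,-0.1],[0,0,0],190],
    [[0,0,-0.1],[0,0,0],185],
    [[0,0,3],[0,0,0],185],
    [[0,0,7],[0,0,0],160],
    [[0,3,11],[0,0,0],150],
    [[-1,8,14],[0,0,-0.1],150],
    [[-2,13,14],[0,0,-0.15],150],
  ],
)

```text
time_s: 24.55
tool_pos: [0.5205, -0.198, 0.1553]
orientation: [0.005, 0.714, 0.7, 0.002]
wrist_force: [0.2, 0.3, 0.3]
width: 0.0353
grip_force: 0.0
```

Call:
carry_out(
  motion=[
    [[-2,4,3],[0,0,0],150],
    [[-4,8,6],[0,0,0],150],
    [[-6,11,8],[0,0,0],150],
    [[-6,11,8],[0,0,0],150],
  ],
)

```text
time_s: 24.95
tool_pos: [0.4574, -0.0838, 0.234]
orientation: [0.003, 0.711, 0.703, 0.002]
wrist_force: [0.9, -1.1, 0.8]
width: 0.0355
grip_force: 0.0
```

```bash
cat > sc.py <<'E'
from chunks import *
b=read_camera('scene');k=get_calibration('scene')
cv2.imwrite('pics/sc_last.png',b)
x,y=np.round(proj(k,(.53,-.304,.003))).astype(int)
g=b[y-25:y+30,x-30:x+35].max(2)
h=cv2.cvtColor(b,cv2.COLOR_BGR2HSV)[y-25:y+30,x-30:x+35]
for r in range(0,55,1): print(''.join('%2x'%(v>>4) if s<70 else ' .' for v,s in zip(h[r,:,2],h[r,:,1])))
print(x-30,y-25)
E
python3 - <<'E'
from chunks import *
im,k=cap('w11');chunks(im,k)
E
python3 sc.py
```

```text
[ 0.4574 -0.0838  0.234 ] [0.003  0.711  0.7031 0.0022] [-3.330e-01 -1.620e-01  1.955e+00  1.000e-03  1.341e+00 -3.220e-01] 24.95
[306.8   9. ] [ 10  23 100] [0.5237 0.0903 0.014 ]
[396.4  38.6] [10 10 83] [0.6321 0.0586 0.014 ]
[295.5  41.2] [ 8 10 61] [0.5117 0.057  0.014 ]
[405.9 139.4] [  25   68 1102] [ 0.6623 -0.0614  0.014 ]
[270.3 203.5] [ 12  14 134] [ 0.4831 -0.1497  0.014 ]
[207.1 255.5] [ 19  44 391] [ 0.3883 -0.2324  0.014 ]
[300.6 255.3] [ 19  44 388] [ 0.5296 -0.2343  0.014 ]
[279.1 282.1] [ 18  17 247] [ 0.4978 -0.2817  0.014 ]
[283.8 307.7] [ 25  25 419] [ 0.5063 -0.3306  0.014 ]
 . . . . . . . . . . . . . . . . . . . . . . . . . . . . . . . . . . . . . . . . . . . . . . . . . . . . . . . . . . . . . . . . .
 . . . . . . . . . . . . . . . . . . . . . . . . . . . . . . . . . . . . . . . . . . . . . . . . . . . . . . . . . . . . . . . . .
 . . . . . . . . . . . . . . . . . . . . . . . . . . . . . . . . . . . . . . . . . . . . . . . . . . . . . . . . . . . . . . . . .
 . . . . . . . . . . . . . . . . . . . . . . . . . . . . . . . . . . . . . . . . . . . . . . . . . . . 
[... 6016 characters left out ...]
. . . . . . . . . . . . . . . . . . .
 . . . . . . . . . . . . . . . . . . . . . . . . . . . . . . . . . . . . . . . . . . . . . . . . . . . . . . . . . . . . . . . . .
 . . . . . . . . . . . . . . . . . . . . . . . . . . . . . . . . . . . . . . . . . . . . . . . . . . . . . . . . . . . . . . . . .
 . . . . . . . . . . . . . . . . . . . . . . . . . . . . . . . . . . . . . . . . . . . . . . . . . . . . . . . . . . . . . . . . .
 . . . . . . . . . . . . . . . . . . . . . . . . . . . . . . . . . . . . . . . . . . . . . . . . . . . . . . . . . . . . . . . . .
 . . . . . . . . . . . . . . . . . . . . . . . . . . . . . . . . . . . . . . . . . . . . . . . . . . . . . . . . . . . . . . . . .
148 258
```

Call:
carry_out(
  motion=[
    [[1.5,-4,-4],[0,0,0],150],
    [[2.4,-6.6,-8],[0,0,0],150],
    [[2.4,-6.6,-13],[0,0,0],150],
    [[2.4,-6.6,-17],[0,0,0],150],
    [[2.4,-6.6,-21],[0,0,0],150],
    [[2.4,-6.6,-24],[0,0,0],150],
    [[2.4,-6.6,-24.7],[0,0,0],150],
    [[2.4,-6.6,-24.7],[0,0,0],255],
    [[2.4,-6.6,-24.7],[0,0,0],255],
    [[2.4,-6.6,-24.7],[0,0,0],255],
  ],
)

```text
time_s: 26.05
tool_pos: [0.4818, -0.1533, -0.0169]
orientation: [0.001, 0.713, 0.702, 0.0]
wrist_force: [0.5, -0.8, 0.1]
width: 0.0133
grip_force: 58.5
```

Call:
carry_out(
  motion=[
    [[0,0,0],[0,0,0],255],
    [[0,0,0],[0,0,0],255],
    [[0,0,0],[0,0,0],255],
  ],
)

```text
time_s: 26.35
tool_pos: [0.4812, -0.1526, -0.0171]
orientation: [0.0, 0.712, 0.702, 0.0]
wrist_force: [-0.2, 0.2, -0.1]
width: 0.0132
grip_force: 58.5
```

Call:
carry_out(
  motion=[
    [[0,0,4],[0,0,0],255],
    [[0,-1,8],[0,0,0.05],255],
    [[1,-5,9],[0,0,0.1],255],
    [[2,-9,9],[0,0,0.15],255],
    [[3.7,-13,9],[0,0,0.15],255],
    [[3.7,-15.3,9],[0,0,0.15],255],
    [[3.7,-15.3,7],[0,0,0.15],255],
    [[3.7,-15.3,4.5],[0,0,0.15],255],
    [[3.7,-15.3,3.3],[0,0,0.15],255],
    [[3.7,-15.3,3.1],[0,0,0.15],255],
  ],
)

```text
time_s: 27.35
tool_pos: [0.5161, -0.304, 0.0112]
orientation: [-0.002, 0.658, 0.753, -0.0]
wrist_force: [-0.0, -0.1, -0.4]
width: 0.0132
grip_force: 58.7
```

Call:
carry_out(
  motion=[
    [[0,0,0],[0,0,0],255],
    [[0,0,0],[0,0,0],195],
    [[0,0,0],[0,0,0],190],
    [[0,0,0],[0,0,0],185],
    [[0,0,0],[0,0,0],185],
    [[0,0,3],[0,0,0],185],
    [[0,0,7],[0,0,0],150],
    [[0,3,11],[0,0,0],100],
    [[0,8,14],[0,0,0],100],
    [[0,12,14],[0,0,0],100],
  ],
)

```text
time_s: 28.35
tool_pos: [0.5213, -0.1867, 0.1591]
orientation: [0.005, 0.659, 0.752, 0.001]
wrist_force: [1.4, 0.7, -0.1]
width: 0.0519
grip_force: 0.0
```

Call:
carry_out(
  motion=[
    [[0,3,3],[0,0,0],100],
    [[0,6,6],[0,0,0],100],
    [[0,8,6],[0,0,0],100],
    [[0,8,6],[0,0,0],100],
  ],
)

```text
time_s: 28.75
tool_pos: [0.5187, -0.1034, 0.2153]
orientation: [0.001, 0.657, 0.754, 0.001]
wrist_force: [0.5, -0.2, -0.2]
width: 0.052
grip_force: 0.0
```

```bash
python3 sc.py | sed -n 6,44p; python3 - <<'E'
from chunks import *
im,k=cap('w12');chunks(im,k)
E
```

```text
. . . . . . . . . . . . . . . . . . . . . . . . . . . . . . . . . . . . . . . . . . . . . . . . . . . . . . . . . . . . . . . . .
 . . . . . . . . . . . . . . . . . . . . . . . . . . e e . . . . . . . . . . . . . . . . . . . . . . . . . . . . . . . . . . . . .
 . . . . . . . . . . . . . . . . . . . . . . . . . . . d f . . . . . . . . . . . . . . . . . . . . . . . . . . . . . . . . . . . .
 . . . . . . . . . . . . . . . . . . . . . . . . . . . a c e . . . . . . . . . . . . . . . . . . . . . . . . . . . . . . . . . . .
 . . . . . . . . . . . . . . . . . . . . . . . . . . . . 9 c f . . . . . . . . . . . . . . . . . . . . . . . . . . . . . . . . . .
 . . . . . . . . . . . . . . . . . . . . . . . . . . . 9 a 9 c f . . . . . . . . . . . . . . . . . . . . . . . . . . . . . . . . .
 . . . . . . . . . . . . . . . . . . . . . . . . . . 9 9 a 9 9 c f e . . . . . . . . . . . . . . . . . . . . . . . . . . . . . . .
 . . . . . . . . . . . . . . . . . . . . . . . . . 9 9 a a 9 9 9 b f f . . . . . . . . . . . . . . . . . . . . . . . . . . . . . .
 . . . . . . . . . . . . . . . . . . . . . . . . 9 9 
[... 3793 characters left out ...]
. . . . . . . . . . . . . . . . . . . . . . . . . . . . . . . . . . . . . . . . . .
 . . . . . . . . . . . . . . . . . . . . . . . . . . . . . . . . . . . . . . . . . . . . . . . . . . . . . . . . . . . . . . . . .
[ 0.5181 -0.1046  0.2141] [7.000e-04 6.569e-01 7.539e-01 1.000e-04] [-0.332  0.006  1.837 -0.     1.298 -0.469] 28.8
[267.2  17.9] [ 9 11 88] [0.5122 0.0571 0.014 ]
[373.2  33.4] [11 12 99] [0.6323 0.0584 0.014 ]
[370.2 142.5] [  33   72 1214] [ 0.6613 -0.061   0.014 ]
[187.8 258.8] [ 24  45 412] [ 0.4452 -0.2594  0.014 ]
[319.9 258.5] [ 24  44 406] [ 0.6334 -0.2329  0.014 ]
[241.5 292.2] [  57   49 2164] [ 0.5288 -0.3058  0.014 ]
[507.1 314.5] [10 11 59] [ 0.9417 -0.2908  0.014 ]
```

```bash
python3 - <<'E'
from chunks import *
im,k=load('w1');kt=get_calibration('top')
print(pt(k,297,268,.205),pt(kt,148.5,198,.205),'funnel',pt(k,318,200,.163),pt(kt,141,228,.163), 'post',pt(k,277,270,.15))
t=cv2.imread('pics/top0.png');h=cv2.cvtColor(im,cv2.COLOR_BGR2HSV)[240:285,262:312]
for r in range(0,45): print(''.join('%2x'%(v>>4) if s<70 else ' .' for v,s in zip(h[r,:,2],h[r,:,1])))
h=cv2.cvtColor(t,cv2.COLOR_BGR2HSV)[180:210,138:172]
for r in range(0,30): print(''.join('%2x'%(v>>4) if s<70 else ' .' for v,s in zip(h[r,:,2],h[r,:,1])))
E
```

```text
[0.56415465 0.29879012 0.205     ] [0.56462093 0.29815249 0.205     ] funnel [0.48183221 0.3302044  0.163     ] [0.48280167 0.32850407 0.163     ] post [0.60387664 0.27700928 0.15      ]
 7 7 7 7 7 7 7 6 6 6 6 7 7 8 9 9 9 9 8 8 8 7 5 5 5 6 7 8 9 a b b c c c c c b b b b b b b b b b a a a
 8 8 8 8 8 8 7 6 6 6 6 7 7 8 8 9 9 9 8 8 7 6 5 5 5 6 6 7 7 8 9 a b b c c c b b b b b b b b b b a a a
 8 8 8 8 8 8 7 7 6 6 6 7 7 7 8 9 9 9 8 8 7 5 5 5 6 6 6 6 7 7 8 9 a b b b b c c b b b b b b b b a a a
 8 8 8 8 8 8 7 7 6 6 6 6 7 7 8 9 9 9 8 7 6 5 5 5 5 6 6 6 6 7 7 8 9 a a b b b b b b b b b b b b b b a
 8 8 8 8 8 8 8 7 6 6 6 6 7 7 8 9 9 9 8 7 5 5 5 5 6 6 6 6 6 7 7 8 9 9 . . . . . b b b b b b b b b b b
 8 8 8 8 8 8 8 7 6 6 6 6 7 7 8 9 9 9 8 6 5 5 5 6 6 6 6 6 6 6 7 8 8 9 . . . . . . . . . b b b b b b b
 8 8 8 8 8 8 8 7 6 6 6 6 7 7 8 9 9 9 7 6 5 5 6 6 6 6 6 6 6 6 7 7 8 9 . . . . . . . . . . . . . . . .
 9 9 9 9 8 8 8 7 6 6 6 6 7 7 8 9 9 8 7 5 5 6 6 6 6 6 6 6 6 6 7 7 8 9 9 . . . . . . . . . . . . . . .
 9 9 9 9 9 9 9 7 7 6 6 6 6 7 8 8 8 8 6 5 5 6 6 6 6 6 6 6 6 6 6 7 8 9 9 . . . . . . . . . . . . . . .
 . .
[... 5001 characters left out ...]
 9 9 9 9 9
 . . . . . . . . . . c 9 5 4 5 5 5 5 3 1 . . 8 9 9 9 9 9 9 9 9 9 9 9
 . . . . . . . . . . . . . 5 5 5 5 5 3 . . . 8 9 9 9 9 9 9 9 9 9 9 9
 . . . . . . . . . . . . . . 5 5 5 5 3 . . . 8 9 9 9 9 9 9 9 9 9 9 9
 . . . . . . . . . . . . . . 5 5 5 3 2 . . . 9 9 9 9 9 9 9 9 9 9 9 9
 . . . d . . . . . . . . . 4 4 5 5 3 . . . . 9 9 9 9 9 9 9 9 9 9 9 9
 c b b c c c d e e e d d c 7 4 4 4 2 . . . . 8 9 9 9 9 9 9 9 9 9 9 9
 a b b b c c c d d d e e f e b 6 1 . . . . . 8 9 9 9 9 9 9 9 9 9 9 9
 a b b b c c c d d d e e e f f d 9 . . . . . 8 9 9 9 9 9 9 9 9 9 9 9
 a b b c b c c d d d e e e e f f f c . . . . 8 9 9 9 9 9 9 9 9 9 9 9
 a a b b c c c d d d e e e e e e f f . . . . 8 9 9 9 9 9 9 9 9 9 9 9
```

Call:
carry_out(
  motion=[
    [[0,4,4],[0,0,0],100],
    [[0,8,8],[0,0,0],100],
    [[1,12,8],[0,0,0],100],
    [[2,16,8],[0,0,0],100],
    [[3,20,8],[0,0,0],100],
    [[4,24,8],[0,0,0],100],
    [[4.6,28,8],[0,0,0],100],
    [[4.6,32,8],[0,0,0],100],
    [[4.6,36,8],[0,0,0],100],
    [[4.6,40.3,8],[0,0,0],100],
  ],
)

```text
time_s: 29.85
tool_pos: [0.5645, 0.2973, 0.2918]
orientation: [-0.0, 0.659, 0.752, -0.001]
wrist_force: [0.4, -0.3, 0.6]
width: 0.0519
grip_force: 0.0
```

```bash
python3 st.py; python3 - <<'E'
from chunks import *
im,k=cap('w13')
p=proj(k,(.5644,.2985,.205));print(p)
u,v=p.round().astype(int)
h=cv2.cvtColor(im,cv2.COLOR_BGR2HSV)[v-25:v+26,u-30:u+30]
for r in range(0,51,2): print(''.join('%2x'%(x>>4) if s<70 else ' .' for x,s in zip(h[r,:,2],h[r,:,1])))
E
```

```text
[0.5645 0.2973 0.2918] yaw x 1.703 F [ 0.4 -0.3  0.6] M [-0.   -0.06  0.02] j [ 0.38  0.19  1.49 -0.    1.46  0.24] tau6 -0.4315259400755167 w 0.05193881321474088 29.85
[0.5645 0.2973 0.2918] [-1.000e-04  6.587e-01  7.524e-01 -1.300e-03] [ 3.750e-01  1.940e-01  1.488e+00 -1.000e-03  1.462e+00  2.430e-01] 29.85
[252.54044938 186.92469124]
 c c c c c c c b b b b b b b b b b b a 8 6 6 6 6 6 6 7 8 9 9 a a 9 9 8 7 6 6 6 7 7 8 8 8 8 8 8 8 8 8 8 8 8 8 8 8 8 9 9 a
 c c c c c c c c c b b b b b b b b a 9 6 6 6 6 6 6 7 8 9 a a a b b a a 9 7 6 6 6 6 6 6 7 7 8 8 8 8 8 8 8 8 8 8 8 8 8 9 9
 c c c c c c c c c c b b b b b b b 9 7 6 6 6 6 6 6 7 9 9 a a a b b a a 9 8 7 6 6 6 6 6 6 6 6 7 7 7 8 8 8 8 8 8 7 7 8 8 9
 c c c c c c c c c c c b b b b b a 9 8 7 7 6 6 6 7 8 9 9 a a a b a a a 9 8 7 6 6 6 6 6 5 6 6 6 6 6 6 7 7 8 8 8 7 7 7 8 9
 c c c c c c c c c c c c c b a 9 9 8 8 8 8 8 7 7 7 8 9 a a a b b a a a 9 8 7 6 6 6 6 6 6 5 6 6 6 6 6 6 6 6 6 6 6 6 6 7 8
 c c c c c c c c c c c c b a 9 8 8 8 8 8 8 8 8 8 8 8 9 a a a b b a a a 9 9 7 6 6 6 6 6 6 6 6 6 6 5 6 6 5 5 6 6 6 6 6 6 7
 c c c c c c c c c c b b a 9 8 8 8
[... 1685 characters left out ...]
8 8 8 8 8 8 8 8 8 8 8 8 8 8 8 8 8 8 8 8 8 8 8 8 8 8 8 8 8 8 8 8 8 8 8 8 8 7 6 5 5 5 5 5 5 5 5 5
 8 8 8 8 8 8 8 8 8 8 8 8 8 8 8 8 8 8 8 8 8 8 8 8 8 8 8 8 8 8 8 8 8 8 8 8 8 8 8 8 8 8 8 8 8 8 8 8 8 7 6 5 5 5 5 5 5 5 5 5
 8 8 8 8 8 8 8 8 8 8 8 8 8 8 8 8 8 8 8 8 8 8 8 8 8 8 8 8 8 8 8 8 8 8 8 8 8 8 8 8 8 8 8 8 8 8 8 8 8 7 6 5 5 5 5 5 5 5 5 5
 8 7 7 7 8 8 8 8 8 8 8 8 8 8 8 8 8 8 8 8 8 8 8 8 8 8 8 8 8 8 8 8 8 8 8 8 8 8 8 8 8 8 8 8 8 8 8 8 8 7 6 5 5 5 5 5 5 5 5 6
 5 5 5 6 6 7 8 8 8 8 8 8 8 8 8 8 8 8 8 7 7 7 7 8 8 8 8 8 8 8 8 8 8 8 8 8 8 8 8 8 8 8 8 8 8 8 8 8 7 6 5 5 5 5 5 5 5 5 5 6
 4 4 4 5 6 7 8 8 8 8 8 8 8 8 8 8 8 7 6 6 5 5 6 7 8 8 8 8 8 8 8 8 8 8 8 8 8 8 8 8 8 8 8 8 8 8 8 8 7 6 5 5 5 5 5 5 5 5 5 6
```

Call:
carry_out(
  motion=[
    [[0,0.1,-4],[0,0,0],100],
    [[0,0.1,-8],[0,0,0],100],
    [[0,0.1,-11],[0,0,0],100],
    [[0,0.1,-12],[0,0,0],100],
    [[0,0.1,-12],[0,0,0],100],
    [[0,0.1,-12],[0,0,0],255],
    [[0,0.1,-12],[0,0,0],255],
    [[0,0.1,-12],[0,0,0],255],
    [[0,0.1,-12],[0,0,0],255],
    [[0,0.1,-12],[0,0,0],255],
  ],
)

```text
time_s: 30.9
tool_pos: [0.5638, 0.2992, 0.1765]
orientation: [-0.0, 0.658, 0.753, 0.001]
wrist_force: [-4.8, 0.0, 6.0]
width: 0.0102
grip_force: 58.6
```

```bash
python3 st.py; python3 - <<'E'
import numpy as np
from station import *
p=get_obs()['tool_pos'][:2]; c=np.array([.618,.280]); r=p-c; a0=np.arctan2(r[1],r[0]); print(np.linalg.norm(r),a0)
R=.055; p0=p
# use axis with unit radius from measured pin
for i in range(1,15):
    d=i*.1; v=np.array([np.cos(a0+d),np.sin(a0+d)])*np.linalg.norm(r)+c-p
    print(round(d,2),np.round(v*100,2))
E
```

```text
[0.5638 0.2992 0.1765] yaw x 1.706 F [-4.8  0.   6. ] M [-0.06  0.84 -0.09] j [0.38 0.27 1.61 0.   1.26 0.24] tau6 -0.04450001288205385 w 0.01021512951469236 30.9
0.0574808431980258 2.8014466320772002
0.1 [-0.16 -0.55]
0.2 [-0.27 -1.11]
0.3 [-0.32 -1.69]
0.4 [-0.32 -2.26]
0.5 [-0.26 -2.83]
0.6 [-0.14 -3.39]
0.7 [ 0.04 -3.94]
0.8 [ 0.27 -4.47]
0.9 [ 0.55 -4.97]
1.0 [ 0.88 -5.44]
1.1 [ 1.25 -5.88]
1.2 [ 1.67 -6.27]
1.3 [ 2.12 -6.63]
1.4 [ 2.61 -6.93]
```

Call:
carry_out(
  motion=[
    [[-0.15,-0.55,0],[0,0,0.1],255],
    [[-0.25,-1.1,0],[0,0,0.2],255],
    [[-0.3,-1.65,0],[0,0,0.3],255],
    [[-0.3,-2.2,0],[0,0,0.4],255],
    [[-0.25,-2.75,0],[0,0,0.5],255],
    [[-0.1,-3.3,0],[0,0,0.6],255],
    [[0.05,-3.85,0],[0,0,0.7],255],
    [[0.3,-4.35,0],[0,0,0.8],255],
    [[0.55,-4.85,0],[0,0,0.9],255],
    [[0.85,-5.3,0],[0,0,1.0],255],
  ],
)

```text
time_s: 31.9
tool_pos: [0.5711, 0.2462, 0.1764]
orientation: [-0.001, 0.214, 0.977, 0.0]
wrist_force: [-6.7, 0.6, 7.3]
width: 0.0094
grip_force: 59.2
```

```bash
python3 st.py
```

```text
[0.5711 0.2462 0.1764] yaw x 2.711 F [-6.7  0.6  7.3] M [-0.07  1.23  0.07] j [ 0.29  0.24  1.65  0.    1.25 -0.85] tau6 0.7677728869020939 w 0.00942791266093859 31.9
```

Call:
carry_out(
  motion=[
    [[0.3,-0.45,0],[0,0,0.1],255],
    [[0.7,-0.85,0],[0,0,0.2],255],
    [[1.15,-1.2,0],[0,0,0.3],255],
    [[1.65,-1.5,0],[0,0,0.4],255],
    [[1.85,-1.6,0],[0,0,0.44],255],
    [[1.95,-1.65,0],[0,0,0.44],255],
  ],
)

```text
time_s: 32.5
tool_pos: [0.588, 0.2315, 0.1764]
orientation: [-0.005, -0.002, 1.0, 0.002]
wrist_force: [-14.5, 4.6, 12.6]
width: 0.0097
grip_force: 59.8
```

```bash
python3 st.py
```

```text
[0.588  0.2315 0.1764] yaw x -3.137 F [-14.5   4.6  12.6] M [0.63 2.62 0.01] j [ 0.26  0.26  1.62  0.01  1.26 -1.32] tau6 -0.139640592969954 w 0.009728534479494049 32.5
```

Call:
carry_out(
  motion=[
    [[-0.2,0.1,0],[0,0,0],255],
    [[-0.2,0.1,0],[0,0,0],100],
    [[-0.2,0.1,0],[0,0,0],100],
    [[-0.2,0.1,0],[0,0,0],100],
    [[-0.2,0.1,4],[0,0,0],100],
    [[-0.2,0.1,9],[0,0,0],100],
    [[-3,-2,12],[0,0,0],100],
    [[-7,-5,15],[0,0,0],100],
    [[-11,-7,15],[0,0,0],100],
    [[-12,-7,15],[0,0,0],100],
  ],
)

```text
time_s: 33.5
tool_pos: [0.4697, 0.1572, 0.3251]
orientation: [0.001, -0.001, 1.0, -0.0]
wrist_force: [0.2, 0.3, -0.3]
width: 0.0519
grip_force: 0.0
```

```bash
python3 st.py; python3 - <<'E'
from chunks import *
im,k=cap('w14')
p=proj(k,(.548,.160,.163));q=proj(k,(.548,.160,.09));print(p,q)
h=cv2.cvtColor(im,cv2.COLOR_BGR2HSV)
for y0 in range(100,384,5): print(y0,''.join('%x'%(v>>4) if s<45 else '.' for v,s in zip(h[y0,100:420:3,2],h[y0,100:420:3,1])))
E
```

```text
[0.4697 0.1572 0.3251] yaw x -3.139 F [ 0.2  0.3 -0.3] M [-0.06 -0.02  0.06] j [ 0.18 -0.14  1.77 -0.    1.51 -1.39] tau6 -0.10287250857800245 w 0.05194210149679905 33.5
[0.4697 0.1572 0.3251] [ 1.0e-03 -1.1e-03  1.0e+00 -3.0e-04] [ 1.820e-01 -1.400e-01  1.769e+00 -1.000e-03  1.511e+00 -1.391e+00] 33.5
[256.61951607 228.94851527] [256.22774525 207.16817688]
100 ...........................................................................................................
105 ...........................................................................................................
110 ...........................................................................................................
115 ...........................................................................................................
120 ...........................................................................................................
125 ...........................................................................................................
130 ................................................................
[... 4943 characters left out ...]
...22.........22222222222..2
355 2222222222.........2..2...2.................................................222.2..2..........2222222222222
360 222222222..........222.2.2.....................................................22222...........222222222222
365 22222222.....9.....22..2.22.................................................2..222223...........22222222222
370 2222223.............222222.222.2.........................................222.2.222223...........52222222222
375 22222..............2222222222222222...............................222....22222.22.22..............222222222
380 2222...............222.22..222222222222222........22..2...22.2222222222.2222222222223..............32222222
```

Call:
carry_out(
  motion=[
    [[1,-4,0],[0,0,0],100],
    [[2,-8,0],[0,0,0.05],100],
    [[4,-12.5,0],[0,0,0.1],100],
    [[6,-17,-1],[0,0,0.15],100],
    [[8,-21.5,-2],[0,0,0.15],100],
    [[10,-26,-4],[0,0,0.15],100],
    [[12,-30.5,-6],[0,0,0.15],100],
    [[13,-35,-8],[0,0,0.15],100],
    [[14,-39,-10],[0,0,0.15],100],
    [[14.8,-42,-12],[0,0,0.15],100],
  ],
)

```text
time_s: 34.55
tool_pos: [0.6213, -0.2642, 0.2011]
orientation: [0.0, -0.076, 0.997, -0.0]
wrist_force: [0.0, 0.8, 0.6]
width: 0.052
grip_force: 0.0
```

Call:
carry_out(
  motion=[
    [[0,-2.8,-5],[0,0,0],100],
    [[0,-2.8,-6],[0,0,0],100],
    [[0,-2.8,-6],[0,0,0],100],
    [[0,-2.8,-6],[0,0,0],100],
  ],
)

```text
time_s: 34.95
tool_pos: [0.6207, -0.2881, 0.1434]
orientation: [0.0, -0.077, 0.997, 0.0]
wrist_force: [0.6, 1.0, 0.5]
width: 0.0519
grip_force: 0.0
```

```bash
python3 st.py; python3 - <<'E'
from chunks import *
im,k=cap('w15')
hs=cv2.cvtColor(im,cv2.COLOR_BGR2HSV)
m=((hs[...,0]>8)&(hs[...,0]<18)&(hs[...,1]>170)&(hs[...,2]>120)).astype(np.uint8)
n,_,st,c=cv2.connectedComponentsWithStats(m)
for i in range(1,n):
    if st[i,4]>150: print(c[i],st[i],pt(k,*c[i],.042))
for s in (.045,.06,.08,.1,.12): 
    p=proj(k,(.529+s*.989,-.304+s*.149,.042));print(s,p.round(),hs[int(p[1]),int(p[0])-8:int(p[0])+9].tolist()[::2])
E
```

```text
[ 0.6207 -0.2881  0.1434] yaw x -2.987 F [0.6 1.  0.5] M [ 0.01 -0.01  0.03] j [-0.54  0.4   1.51  0.    1.23 -2.26] tau6 0.0007557708886452019 w 0.05190477513713917 34.95
[ 0.6207 -0.2881  0.1434] [ 0.00e+00 -7.73e-02  9.97e-01  4.00e-04] [-5.370e-01  3.970e-01  1.515e+00  1.000e-03  1.230e+00 -2.263e+00] 34.95
[250.7969697  186.33939394] [245 153  13  65 660] [ 0.62442388 -0.29128032  0.042     ]
0.045 [253. 132.] [[15, 151, 149], [15, 158, 152], [16, 163, 175], [16, 166, 180], [16, 165, 181], [16, 164, 182], [16, 165, 189], [16, 163, 189], [16, 150, 182]]
0.06 [253. 149.] [[15, 158, 147], [15, 166, 152], [16, 170, 175], [16, 170, 181], [16, 168, 182], [16, 167, 183], [17, 172, 190], [16, 162, 187], [16, 151, 179]]
0.08 [253. 170.] [[15, 163, 149], [15, 171, 154], [16, 173, 174], [16, 173, 181], [16, 170, 183], [16, 171, 186], [16, 172, 194], [16, 160, 190], [16, 153, 188]]
0.1 [252. 190.] [[15, 165, 142], [16, 174, 154], [16, 174, 174], [16, 172, 182], [16, 176, 185], [17, 176, 191], [17, 171, 197], [16, 161, 185], [16, 152, 179]]
0.12 [252. 209.] [[15, 165, 145], [15, 172, 156], [16, 172, 173], [16, 176, 180], [16, 171, 186], [16, 173, 193], [17, 170, 198], [16, 160, 182], [15, 151, 177]]
```

Call:
carry_out(
  motion=[
    [[-0.2,-0.3,-4],[0,0,0],100],
    [[-0.2,-0.3,-8],[0,0,0],100],
    [[-0.2,-0.3,-11],[0,0,0],100],
    [[-0.2,-0.3,-13.5],[0,0,0],100],
    [[-0.2,-0.3,-14.4],[0,0,0],100],
    [[-0.2,-0.3,-14.4],[0,0,0],100],
    [[-0.2,-0.3,-14.4],[0,0,0],255],
    [[-0.2,-0.3,-14.4],[0,0,0],255],
    [[-0.2,-0.3,-14.4],[0,0,0],255],
    [[-0.2,-0.3,-14.4],[0,0,0],255],
  ],
)

```text
time_s: 36.0
tool_pos: [0.6198, -0.2926, 0.0021]
orientation: [0.002, -0.077, 0.997, -0.001]
wrist_force: [1.2, 0.6, 4.8]
width: 0.0127
grip_force: 61.0
```

```bash
python3 st.py
```

```text
[ 0.6198 -0.2926  0.0021] yaw x -2.988 F [1.2 0.6 4.8] M [ 0.27  0.11 -0.06] j [-0.54  0.56  1.57  0.    1.   -2.27] tau6 -0.003940382448490709 w 0.012663130768894222 36.0
```

Call:
carry_out(
  motion=[
    [[0,0,0],[0,0,0],255],
    [[0,0,0.5],[0,0,0],255],
    [[0,0,1.5],[0,0,0],255],
    [[0,0,3],[0,0,0],255],
    [[0,0,5],[0,0,0],255],
    [[0,0,7.5],[0,0,0],255],
    [[0,0,9.5],[0,0,0],255],
    [[0,0,10.5],[0,0,0],255],
    [[0,0,11],[0,0,0],255],
    [[0,0,11],[0,0,0],255],
  ],
)

```text
time_s: 37.0
tool_pos: [0.6181, -0.2921, 0.11]
orientation: [0.0, -0.077, 0.997, -0.0]
wrist_force: [-0.1, 0.1, -1.9]
width: 0.0125
grip_force: 60.1
```

```bash
python3 st.py; python3 - <<'E'
from chunks import *
im,k=cap('w16'); hs=cv2.cvtColor(im,cv2.COLOR_BGR2HSV)
print(proj(k,(.529,-.304,.12)))
for y0 in range(0,190,4): print('%3d'%y0,''.join('%x'%(v>>4) if s<70 else '.' for v,s in zip(hs[y0,170:340:2,2],hs[y0,170:340:2,1])))
E
```

```text
[ 0.6181 -0.2921  0.11  ] yaw x -2.988 F [-0.1  0.1 -1.9] M [ 0.03 -0.18  0.02] j [-0.54  0.43  1.54  0.    1.17 -2.27] tau6 0.0019446279475232586 w 0.012496017719708116 37.0
[ 0.6181 -0.2921  0.11  ] [ 3.00e-04 -7.69e-02  9.97e-01 -2.00e-04] [-0.544  0.429  1.538  0.     1.174 -2.269] 37.0
[259.32659916  73.82853059]
  0 .......cccccccccddddcccccccddddcccdca9999999999999999889999889999888888766669cccc....
  4 .......ccccccccccdddcccccccddddccccc99999999999999998899999899999888898766669cccb....
  8 .......ccccccccccdddccccccccdddccccc9999999999999999889999899999888888876667accc.....
 12 .......bcccccccccdddccccccccdddccccb9999999999999999889999989999988888876667bccc.....
 16 .......bcccccccccddcccccccccdddcccca9999999999999999889999998999888888876667bccc.....
 20 ........cccccccccdddccccccccdddcccc99999999999999999889999998999888888866668bccc.....
 24 ........cccccccccddcccccccccdddcccc99999999999999999889999898999888888866668cccb.....
 28 ........cccccccccddccccccccccddcccb99999999999999999989999989999888888766669cccb.....
 32 ........cccccccccddcccccccccccccccb999999999aa9999998899
[... 2839 characters left out ...]
......................................................................
164 .....................................................................................
168 .....................................................................................
172 .....................................................................................
176 .....................................................................................
180 .....................................................................................
184 .....................................................................................
188 .....................................................................................
```

Call:
carry_out(
  motion=[
    [[0,0,1],[0,0,0],255],
    [[0,0,3],[0,0,0],255],
    [[0,0,5.5],[0,0,0],255],
    [[0,0.5,8],[0,0,-0.02],255],
    [[0.3,2,10.5],[0,0,-0.04],255],
    [[0.7,4,13],[0,0,-0.06],255],
    [[1.1,6.5,14.5],[0,0,-0.08],255],
    [[1.5,9,15],[0,0,-0.1],255],
    [[1.9,11.5,15],[0,0,-0.12],255],
    [[2.3,14,15],[0,0,-0.15],255],
  ],
)

```text
time_s: 38.05
tool_pos: [0.6408, -0.1509, 0.2594]
orientation: [-0.0, -0.001, 1.0, 0.0]
wrist_force: [-0.1, -0.2, -1.6]
width: 0.0127
grip_force: 60.1
```

Call:
carry_out(
  motion=[
    [[0.4,2.5,0],[0,0,0],255],
    [[0.8,5,0],[0,0,0],255],
    [[1.2,7.5,0],[0,0,0],255],
    [[1.6,10,0],[0,0,0],255],
    [[2,12.5,0],[0,0,0],255],
    [[2.5,15,0],[0,0,0],255],
    [[3,17.5,0],[0,0,0],255],
    [[3.5,20,0],[0,0,0],255],
    [[4,22.5,0],[0,0,0],255],
    [[4.5,25,0],[0,0,0],255],
  ],
)

```text
time_s: 39.05
tool_pos: [0.6856, 0.099, 0.2586]
orientation: [-0.001, -0.002, 1.0, -0.0]
wrist_force: [-0.4, 0.0, -1.7]
width: 0.0125
grip_force: 60.1
```

Call:
carry_out(
  motion=[
    [[0.2,2.2,0],[0,0,0],255],
    [[0.3,4,0],[0,0,0],255],
    [[0.4,5.5,0],[0,0,0],255],
    [[0.4,6.2,0],[0,0,0],255],
    [[0.4,6.2,0],[0,0,0],255],
    [[0.4,6.2,0],[0,0,0],255],
  ],
)

```text
time_s: 39.65
tool_pos: [0.69, 0.1593, 0.2594]
orientation: [-0.0, -0.002, 1.0, -0.0]
wrist_force: [0.1, -0.4, -2.0]
width: 0.0125
grip_force: 60.1
```

```bash
python3 st.py
```

```text
[0.69   0.1593 0.2594] yaw x -3.138 F [ 0.1 -0.4 -2. ] M [ 0.02 -0.15  0.08] j [ 0.13  0.36  1.34 -0.    1.44 -1.45] tau6 0.004191501211607829 w 0.012487200473958486 39.65
```

Call:
carry_out(
  motion=[
    [[0,0,0],[0,-0.07,0],255],
    [[0,0,0],[0,-0.15,0],255],
    [[-0.2,0,-0.3],[0,-0.22,0],255],
    [[-0.4,0,-0.5],[0,-0.3,0],255],
    [[-0.8,0,-0.6],[0,-0.37,0],255],
    [[-1.1,0,-0.7],[0,-0.45,0],255],
    [[-1.5,0,-0.4],[0,-0.5,0],255],
    [[-1.8,0,0],[0,-0.55,0],255],
    [[-1.8,0,0],[0,-0.55,0],255],
  ],
)

```text
time_s: 40.55
tool_pos: [0.6698, 0.1588, 0.2584]
orientation: [0.27, -0.002, 0.963, -0.001]
wrist_force: [-1.1, -0.2, -2.3]
width: 0.0126
grip_force: 60.1
```

```bash
python3 st.py; python3 - <<'E'
from h import *
from scipy.spatial.transform import Rotation as R
o=get_obs();q=o['orientation'];M=R.from_quat([q[1],q[2],q[3],q[0]]).as_matrix()
print('tilt',np.arccos(-M[2,2]),'mouth',o['tool_pos']+M@[.1315,0,-.001])
E
```

```text
[0.6698 0.1588 0.2584] yaw x -3.137 F [-1.1 -0.2 -2.3] M [-0.01  0.29  0.02] j [ 0.17  0.    1.85 -0.13  0.76 -1.33] tau6 0.07507855072617531 w 0.012616911439628207 40.55
tilt 0.5472774089364045 mouth [0.55702498 0.15835374 0.19082168]
```

Call:
carry_out(
  motion=[
    [[-0.3,0,0.5],[0,-0.05,0],255],
    [[-0.7,0,1.0],[0,-0.1,0],255],
    [[-1.1,0,1.5],[0,-0.15,0],255],
    [[-1.6,0,2.0],[0,-0.2,0],255],
    [[-2.0,0,2.5],[0,-0.25,0],255],
    [[-2.5,0,3.0],[0,-0.3,0],255],
    [[-3.0,0,3.4],[0,-0.35,0],255],
    [[-3.5,0,3.8],[0,-0.4,0],255],
    [[-3.5,0,3.8],[0,-0.4,0],255],
  ],
)

```text
time_s: 41.45
tool_pos: [0.6358, 0.1589, 0.2959]
orientation: [0.456, -0.002, 0.89, -0.002]
wrist_force: [-0.1, -0.4, -2.6]
width: 0.0124
grip_force: 60.2
```

```bash
python3 st.py; cat > look.py <<'E'
from h import *
from scipy.spatial.transform import Rotation as R
o=get_obs();q=o['orientation'];M=R.from_quat([q[1],q[2],q[3],q[0]]).as_matrix()
print('tilt',np.arccos(-M[2,2]),'mouth',o['tool_pos']+M@[.1315,0,-.001])
b=read_camera('scene');k=get_calibration('scene')
x,y=np.round(proj(k,(.55,.16,.19))).astype(int);print(x,y)
cv2.imwrite('pics/pour.png',cv2.resize(b[y-60:y+60,x-75:x+75],(800,640)[:2] if 0 else (750,600),interpolation=cv2.INTER_CUBIC))
E
python3 look.py
```

```text
[0.6358 0.1589 0.2959] yaw x -3.133 F [-0.1 -0.4 -2.6] M [0.01 0.58 0.01] j [ 0.23 -0.23  2.15 -0.6   0.34 -0.86] tau6 0.424544932320714 w 0.012412444411185566 41.45
tilt 0.946926226259047 mouth [0.55820909 0.15825219 0.18977856]
306 158
```

```bash
python3 - <<'E'
from chunks import *
im,k=cap('w17'); hs=cv2.cvtColor(im,cv2.COLOR_BGR2HSV)
for y0 in range(0,160,5): print('%3d'%y0,''.join('%x'%(v>>4) if s<70 else '.' for v,s in zip(hs[y0,170:340:2,2],hs[y0,170:340:2,1])))
E
```

```text
[0.6366 0.1591 0.2968] [ 0.4563 -0.0015  0.8898 -0.0018] [ 0.232 -0.23   2.153 -0.6    0.34  -0.866] 41.5
  0 .acddddabbccdddb9999999999999999999999999999999999999999999999999999999877778bbba888.
  5 ....bcdcbbcddddb9999999999999999999999999999999999999999999999999999999877778bbba....
 10 .......bbbccdddb9999999999999999999999999999999999999999999999999999999777779bbb.....
 15 .......bbbccdddc999999999999999999999999999999999999999999999999999999977777abbb.....
 20 .......bbbccdddc999999999999999999999999999999999999999999999999999999877777abbb.....
 25 ........bbbcdddc999999999999999999999999999999999999999999999999999999877778bbbb.....
 30 ........bbbcdddca99999999999999999999999999999999999999999999999999999877778bbbb.....
 35 ........bbbcddddb99999999999999999999999999999999999999999999999999999877778bbb......
 40 ........bbbccdddb9999999999999999999999999999999999999999999999999999977777abbb......
 45 ........bbbccdddb99999999999999999999999999999999999999999999999999999777779bbb......
 50 ........bbbcccddb9999999999999999999999999999999999999999999999999999877778abbb......
 55 
[... 1185 characters left out ...]
7778999999999999999999999999999998999999999999989999877779bbba99999999
125 99999a999999997777899999999999999999999999999998898999999999999899987777abba999999aaa
130 999aaa9999aba97777899999999999999999999999999998899999999999998899887778abbaa999a9999
135 9999999999aa998777899999999999999999999999999998889899999999998899877778bbba999999999
140 999999999999998777799998999999999989999999899988888899999999999999877779bbb9999999999
145 ...........9998777887778878877888877777877788887888787788888888888887779bbb..........
150 ............99888888888888888888888888888888888889888988888888888888888abbb..........
155 ............9999999999999999999999998888......9abbbbbbbbbbbbbbbbbbbbbbbbccb..........
```

Call:
carry_out(
  motion=[
    [[0,0,3],[0,0,0],255],
    [[0.7,0,5],[0,0.13,0],255],
    [[1.4,0,5],[0,0.26,0],255],
    [[2.2,0,5],[0,0.4,0],255],
    [[3,0,4],[0,0.53,0],255],
    [[4,0,4],[0,0.66,0],255],
    [[5,0,3.5],[0,0.8,0],255],
    [[5.3,0,3.5],[0,0.94,0],255],
    [[5.3,0,3.5],[0,0.947,0],255],
    [[5.3,0,3.5],[0,0.947,0],255],
  ],
)

```text
time_s: 42.55
tool_pos: [0.6917, 0.1598, 0.3307]
orientation: [0.001, -0.002, 1.0, 0.0]
wrist_force: [0.1, 0.5, -1.6]
width: 0.0128
grip_force: 60.1
```

```bash
python3 st.py; python3 - <<'E'
from h import *
for c in('top','scene'):
    im=read_camera(c);k=get_calibration(c)
    for n,p in(('spout',(.547,.16,.09)),('knob',(.5557,.093,.0))): print(c,n,proj(k,p).round())
    hs=cv2.cvtColor(im,cv2.COLOR_BGR2HSV)
    x,y=np.round(proj(k,(.547,.16,.14))).astype(int)
    for r in range(y-28,y+28): print(''.join('%x'%(v>>4) if s<45 else '.' for v,s in zip(hs[r,x-40:x+60,2],hs[r,x-40:x+60,1])))
E
```

```text
[0.6917 0.1598 0.3307] yaw x -3.137 F [ 0.1  0.5 -1.6] M [-0.05 -0.14 -0.  ] j [ 0.13  0.33  1.25  0.    1.56 -1.45] tau6 -0.012117834412492812 w 0.012808432076175833 42.55
top spout [202. 208.]
top knob [225. 208.]
....4444444333333332222222222125632.....21.........................................................a
34444555444332366421.12.............................................................................
43445554333221367.......................................................9aaa9aa.....................
43444432..........................................8baaaaaaaaaaaaaaaaaaaa99aaaaa8....................
4653..............................................8aaaaaaaaaaaaaaaaaaaaa9acdc998....................
3542..............................................9aaaaaaaaaaaaaaaaaaaa99befe988....................
................................................edb9aaaa9889aaaaaaaaaaaa9befe.88....................
.............................................ffffffd978875579aaaaaaaaaaa9acd.798....................
.............................................efeefffe.44555579aaaaaaaaaaa9aa
[... 9774 characters left out ...]
..............aaa8666677.7777777777777887679aaaaaaaaaaaaaaaaaa87666666669aaaaaaaa7............
...................aaa866666777777777777777786668aaaaaaaaaaaaaaaaaa86666666659aaaaaaa97.............
.................aaabc9777667...77.77777777796568aaaaaaaaaaaaaaaaa8666666669aaaaaaaa96..............
................abdeeb8888877.7777777777777897568aaaaaaaaaaaaaaa87666666669aaaaaaaa86...............
...............abdeb98888888887777777777777886668aaaaaaaaaaaaaa86666666669aaaaaaab86................
.............aadec9888888888888877.77777777886559aaaaaaaaaaaaa86666666669aaaaaaaa8..................
............aaed.......5..56.77777777777777875..9aaaaaaaaaaaaa7666666669aaaaaaaa7...................
```

Call:
carry_out(
  motion=[
    [[-0.5,-3,0],[0,0,0],255],
    [[-1,-7,0],[0,0,0],255],
    [[-2,-11.5,0],[0,0,0],255],
    [[-3,-16,0],[0,0,0],255],
    [[-4,-20.5,0],[0,0,0],255],
    [[-5,-25,-1],[0,0,0],255],
    [[-6,-29.5,-4],[0,0,0],255],
    [[-7,-34,-7],[0,0,0],255],
    [[-7.2,-38,-10],[0,0,0],255],
    [[-7.2,-42,-13],[0,0,0],255],
  ],
)

```text
time_s: 43.65
tool_pos: [0.6175, -0.2528, 0.2107]
orientation: [0.004, -0.002, 1.0, -0.001]
wrist_force: [1.4, -0.2, -0.5]
width: 0.0126
grip_force: 60.2
```

Call:
carry_out(
  motion=[
    [[0,-2,-4],[0,0,0],255],
    [[0,-3.2,-8],[0,0,0],255],
    [[0,-3.2,-12],[0,0,0],255],
    [[0,-3.2,-15],[0,0,0],255],
    [[0,-3.2,-17],[0,0,0],255],
    [[0,-3.2,-18.3],[0,0,0],255],
    [[0,-3.2,-18.3],[0,0,0],255],
  ],
)

```text
time_s: 44.35
tool_pos: [0.6168, -0.2828, 0.0249]
orientation: [0.001, -0.002, 1.0, 0.001]
wrist_force: [-1.3, 0.3, -1.4]
width: 0.0123
grip_force: 60.1
```

```bash
python3 st.py
```

```text
[ 0.6168 -0.2828  0.0249] yaw x -3.137 F [-1.3  0.3 -1.4] M [ 0.05 -0.13  0.01] j [-0.53  0.52  1.59  0.    1.03 -2.11] tau6 -0.006729426240781322 w 0.012336575137873187 44.35
```

Grip height was 2 mm, so 2.3 cm remain.

Call:
carry_out(
  motion=[
    [[0,0,-1],[0,0,0],255],
    [[0,0,-1.8],[0,0,0],255],
    [[0,0,-2.2],[0,0,0],255],
    [[0,0,-2.4],[0,0,0],255],
    [[0,0,-2.4],[0,0,0],255],
  ],
)

```text
time_s: 44.85
tool_pos: [0.6182, -0.284, 0.0022]
orientation: [0.001, -0.002, 1.0, 0.0]
wrist_force: [-1.3, 1.9, 2.5]
width: 0.0123
grip_force: 60.6
```

Call:
carry_out(
  motion=[
    [[0,0,0],[0,0,0],200],
    [[0,0,0],[0,0,0],100],
    [[0,0,0],[0,0,0],100],
    [[0,0,0],[0,0,0],100],
    [[0,0,3],[0,0,0],100],
    [[0,0,7],[0,0,0],100],
    [[0,0,12],[0,0,0],100],
    [[0,3,17],[0,0,0],100],
    [[0,7,22],[0,0,0],100],
    [[0,11,26],[0,0,0],100],
  ],
)

```text
time_s: 45.85
tool_pos: [0.6183, -0.1935, 0.243]
orientation: [0.003, -0.001, 1.0, -0.0]
wrist_force: [0.7, 0.5, -0.0]
width: 0.052
grip_force: 0.0
```

```bash
python3 st.py; python3 sc.py | sed -n 5,45p
```

```text
[ 0.6183 -0.1935  0.243 ] yaw x -3.139 F [ 0.7  0.5 -0. ] M [-0.01  0.   -0.03] j [-0.41  0.24  1.53  0.    1.37 -1.99] tau6 -0.334493201225996 w 0.05202128710141181 45.85
 . . . . . . . . . . . . . . . . . . . . . . . . . . . . . . . . . . . a 9 e . . . . . . . . . . . . . . . . . . . . . . . . . . .
 . . . . . . . . . . . . . . . . . . . . . . . . . . . . . . . . . . a a 9 9 f f . . . . . . . . . . . . . . . . . . . . . . . . .
 . . . . . . . . . . . . . . . . . . . . . . . . . . . . . . . . . a a a a 9 b f . . . . . . . . . . . . . . . . . . . . . . . . .
 . . . . . . . . . . . . . . . . . . . . . . . . . . . . . . . . a a a a a a 9 c f . . . . . . . . . . . . . . . . . . . . . . . .
 . . . . . . . . . . . . . . . . . . . . . . . . . . . . . . b a a a a a a a 9 9 d f . . . . . . . . . . . . . . . . . . . . . . .
 . . . . . . . . . . . . . . . . . . . . . . . . . . . . . a a a a a a a a a a 9 9 c . . . . . . . . . . . . . . . . . . . . . . .
 . . . . . . . . . . . . . . . . . . . . . . . . . . . . a a a a a a a a a a a a 9 9 e e . . . . . . . . . . . . . . . . . . . . .
 . . . . . 
[... 3742 characters left out ...]
. . . . . . . . . . . . . . . . . . . . . . .
 . . . . . . . . . . . . . . . . . . . . . . . . . . . . . . . . . . . . . . . . . . . . . . . . . . . . . . . . . . . . . . . . .
 . . . . . . . . . . . . . . . . . . . . . . . . . . . . . . . . . . . . . . . . . . . . . . . . . . . . . . . . . . . . . . . . .
 . . . . . . . . . . . . . . . . . . . . . . . . . . . . . . . . . . . . . . . . . . . . . . . . . . . . . . . . . . . . . . . . .
 . . . . . . . . . . . . . . . . . . . . . . . . . . . . . . . . . . . . . . . . . . . . . . . . . . . . . . . . . . . . . . . . .
 . . . . . . . . . . . . . . . . . . . . . . . . . . . . . . . . . . . . . . . . . . . . . . . . . . . . . . . . . . . . . . . . .
```

Call:
carry_out(
  motion=[
    [[0,4,4],[0,0,0],100],
    [[0,8,6],[0,0,0],100],
    [[-0.5,12,6],[0,0,0],100],
    [[-1,17,6],[0,0,0],100],
    [[-1.5,22,6],[0,0,0],100],
    [[-2,27,6],[0,0,0],100],
    [[-2.5,32,6],[0,0,0],100],
    [[-3,36,6],[0,0,0],100],
    [[-3,40,6],[0,0,0],100],
    [[-3,42.5,6],[0,0,0],100],
  ],
)

```text
time_s: 46.9
tool_pos: [0.5874, 0.2344, 0.3002]
orientation: [0.002, -0.003, 1.0, 0.0]
wrist_force: [0.2, -0.5, -0.1]
width: 0.0522
grip_force: 0.0
```

Call:
carry_out(
  motion=[
    [[0,0,0],[0,0,0],100],
    [[0,0,0],[0,0,0],100],
  ],
)

```text
time_s: 47.1
tool_pos: [0.5879, 0.2315, 0.3]
orientation: [0.001, -0.003, 1.0, -0.0]
wrist_force: [0.6, -0.3, 0.1]
width: 0.0519
grip_force: 0.0
```

```bash
python3 st.py
```

```text
[0.5879 0.2315 0.3   ] yaw x -3.136 F [ 0.6 -0.3  0.1] M [ 0.01  0.03 -0.05] j [ 0.26  0.17  1.5  -0.    1.47 -1.31] tau6 0.007280167919816449 w 0.05189602363470084 47.1
```

Call:
carry_out(
  motion=[
    [[0,0,-4],[0,0,0],100],
    [[0,0,-8],[0,0,0],100],
    [[0,0,-11],[0,0,0],100],
    [[0,0,-12.8],[0,0,0],100],
    [[0,0,-12.8],[0,0,0],100],
    [[0,0,-12.8],[0,0,0],255],
    [[0,0,-12.8],[0,0,0],255],
    [[0,0,-12.8],[0,0,0],255],
    [[0,0,-12.8],[0,0,0],255],
    [[0,0,-12.8],[0,0,0],255],
  ],
)

```text
time_s: 48.1
tool_pos: [0.5897, 0.2316, 0.1751]
orientation: [0.004, -0.002, 1.0, 0.0]
wrist_force: [0.1, -0.7, 6.4]
width: 0.0101
grip_force: 58.8
```

```bash
python3 st.py; python3 - <<'E'
import numpy as np
from station import *
p=get_obs()['tool_pos'][:2]; c=np.array([.6165,.280]); r=p-c; a0=np.arctan2(r[1],r[0]); print(np.linalg.norm(r),a0)
for i in range(1,16):
    d=-i*.1; print(round(d,2),np.round((np.array([np.cos(a0+d),np.sin(a0+d)])*np.linalg.norm(r)+c-p)*100,2))
E
```

```text
[0.5897 0.2316 0.1751] yaw x -3.137 F [ 0.1 -0.7  6.4] M [-0.1   0.04 -0.  ] j [ 0.26  0.26  1.63 -0.    1.25 -1.31] tau6 -0.009456364496145397 w 0.010094215326314663 48.1
0.05531376441161585 -2.075884243063073
-0.1 [-0.47  0.29]
-0.2 [-0.91  0.63]
-0.3 [-1.31  1.01]
-0.4 [-1.67  1.42]
-0.5 [-1.99  1.88]
-0.6 [-2.27  2.36]
-0.7 [-2.49  2.86]
-0.8 [-2.66  3.39]
-0.9 [-2.78  3.93]
-1.0 [-2.84  4.48]
-1.1 [-2.85  5.03]
-1.2 [-2.81  5.58]
-1.3 [-2.7   6.12]
-1.4 [-2.55  6.66]
-1.5 [-2.34  7.17]
```

Call:
carry_out(
  motion=[
    [[-0.45,0.3,0],[0,0,-0.1],255],
    [[-0.9,0.65,0],[0,0,-0.2],255],
    [[-1.3,1.0,0],[0,0,-0.3],255],
    [[-1.65,1.4,0],[0,0,-0.4],255],
    [[-2.0,1.9,0],[0,0,-0.5],255],
    [[-2.25,2.35,0],[0,0,-0.6],255],
    [[-2.5,2.85,0],[0,0,-0.7],255],
    [[-2.65,3.4,0],[0,0,-0.8],255],
    [[-2.8,3.95,0],[0,0,-0.9],255],
    [[-2.85,4.5,0],[0,0,-1.0],255],
  ],
)

```text
time_s: 49.1
tool_pos: [0.561, 0.2753, 0.1751]
orientation: [0.004, 0.479, 0.878, -0.001]
wrist_force: [-1.1, -5.1, 7.4]
width: 0.0102
grip_force: 59.2
```

Call:
carry_out(
  motion=[
    [[0,0.55,0],[0,0,-0.1],255],
    [[0.05,1.1,0],[0,0,-0.2],255],
    [[0.15,1.65,0],[0,0,-0.3],255],
    [[0.3,2.2,0],[0,0,-0.4],255],
    [[0.4,2.45,0],[0,0,-0.45],255],
    [[0.4,2.45,0],[0,0,-0.45],255],
  ],
)

```text
time_s: 49.7
tool_pos: [0.5653, 0.3004, 0.175]
orientation: [0.003, 0.662, 0.749, -0.0]
wrist_force: [0.9, -3.6, 6.3]
width: 0.01
grip_force: 59.1
```

```bash
python3 st.py
```

```text
[0.5653 0.3004 0.175 ] yaw x 1.694 F [ 0.9 -3.6  6.3] M [-0.56  0.01 -0.23] j [ 0.38  0.28  1.61 -0.01  1.25  0.26] tau6 -0.056611314648762345 w 0.010014744236647583 49.7
```

Call:
carry_out(
  motion=[
    [[0.25,0.5,0],[0,0,-0.1],255],
    [[0.25,0.5,0],[0,0,-0.1],255],
    [[0.25,0.5,0],[0,0,-0.1],100],
    [[0.25,0.5,0],[0,0,-0.1],100],
    [[0.25,0.5,0],[0,0,-0.1],100],
    [[0.25,0.5,4],[0,0,-0.1],100],
    [[0.25,0.5,9],[0,0,-0.1],100],
    [[0.25,-3,13],[0,0,-0.1],100],
    [[-2,-7,14],[0,0,-0.1],100],
    [[-5,-11,14],[0,0,-0.1],100],
  ],
)

```text
time_s: 50.7
tool_pos: [0.5153, 0.1902, 0.316]
orientation: [0.003, 0.698, 0.716, 0.002]
wrist_force: [0.1, -1.4, 1.2]
width: 0.0517
grip_force: 0.0
```

Call:
carry_out(
  motion=[
    [[-1,-4,0],[0,0,0],100],
    [[-1,-8,0],[0,0,0],100],
    [[-1,-12,0],[0,0,0],100],
    [[-1,-12,0],[0,0,0],100],
  ],
)

```text
time_s: 51.1
tool_pos: [0.5032, 0.0671, 0.3121]
orientation: [0.002, 0.7, 0.714, -0.002]
wrist_force: [-0.3, 0.8, -0.7]
width: 0.0522
grip_force: 0.0
```

```bash
python3 st.py; python3 - <<'E'
from chunks import *
im,k=cap('w18')
print(proj(k,(.548,.16,.084)))
cv2.imwrite('pics/w18b.png',cv2.resize(im,(800,600),interpolation=cv2.INTER_CUBIC))
E
```

```text
[0.5032 0.0671 0.3121] yaw x 1.59 F [-0.3  0.8 -0.7] M [0.   0.07 0.03] j [-0.   -0.1   1.76 -0.01  1.49 -0.02] tau6 -0.2298524882644415 w 0.05217988474243081 51.1
[0.5032 0.0671 0.3121] [ 0.0017  0.7001  0.714  -0.0019] [-0.003 -0.104  1.76  -0.005  1.486 -0.022] 51.1
[289.4570511  84.6161201]
```

View pics/w18b.png

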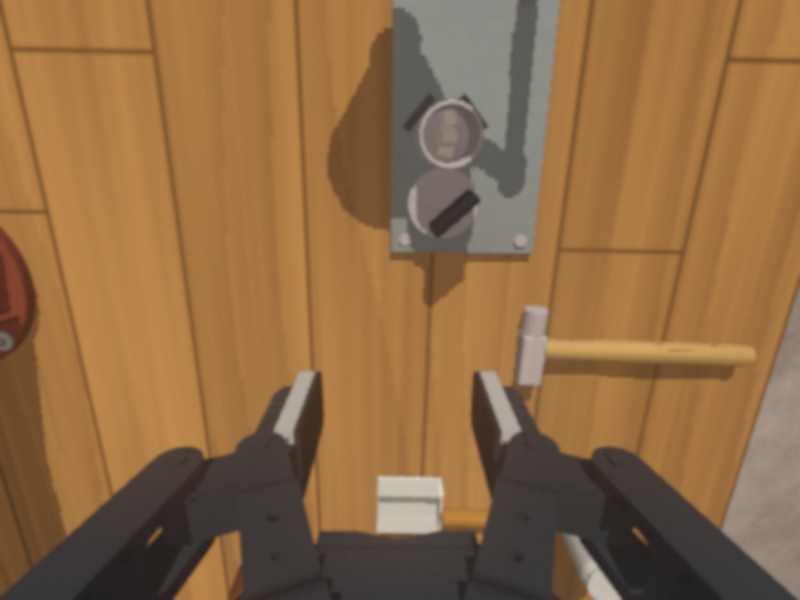

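```bash
python3 -c "
from station import *
print(finish_job())"
```

```text
the job is handed in; nothing more can be done
None
```

I handed the job in at about 51 s. The last pictures show the white chunks in the jar, the jar in the V with the lobe on it, none left on the bench, and the scoop flat and empty. I did not check the final clamp force or the funnel's parking angle directly: the knob was turned to about 0.6 N m, and the pin's position put the swing joint near 0.1 rad. No verdict came back.

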